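# Turn a mould block on a corner post and seat it in its stops

### The job

Without lifting it, push the mould block against the round corner post of the locating plate so that it swings a quarter turn round the post. Straighten it by pressing its long side firmly but gently against the side rail, then slide it along the rail and press it the same way against the end stop, so that it is left flush against both, and let go. Do not disturb the cup or the tape roll.

Things in the scene. Friction and masses are not known exactly. Their poses are not given: they have to be found in the camera images.
- locating_plate: flat dark steel plate 283 x 155 x 8 mm, screwed down, top 8 mm above the table. Frame: origin on the corner post's axis at table height; x along the plate's length towards the end stop, y across it towards the edge with the post and side rail, z up. The plate spans x -145 to 138, y -135 to 20 mm in this frame, which is the frame of the post, rail, stop and seat too
- corner_post: round steel post, 20 mm diameter, fixed upright on the plate; top 44 mm above the table; origin on its axis at table height. The block turns round it; no more than 40 N should bear on it. Pushed some 20 mm off its middle the block leans on the post and swings round it; pushed near its end it spins free of the post. A finger that sags while it pushes bears the block down and jams it
- side_rail: steel bar 87 x 16 mm fixed along the plate's edge, top 40 mm above the table; origin and axes are the plate's. Its face looks to -y, at y = -10 mm (in line with the post's flank), from x = 18 to 105 mm. A firm gentle press on it is about 10 N beyond what sliding takes (at least 3; over 40 N marks it), kept up for half a second; push on the block opposite the rail, not opposite the post
- end_stop: steel bar 16 x 80 mm fixed across the plate's end, top 40 mm above the table; origin and axes are the plate's. Its face looks to -x, at x = 120 mm, from y = -92 to -12 mm. A firm gentle press on it is about 10 N beyond what sliding takes (at least 3; over 40 N marks it), kept up for half a second
- seat_centre (a point): point on the plate (x = 65, y = -52.5 mm in its frame, 45.5 mm above the table; axes the plate's) where the block's centre is when it is seated: a long side flat on the side rail, a short side flat on the end stop, the block's own x axis along the plate's -x
- block_centre (a point): centre of the mould block: 110 (own x) x 85 (own y) x 75 mm high, pale metal, pocket on top, 0.41 to 0.69 kg, slides at 2 to 5 N. Starts on the plate, on the -x side of the post, own x about along the plate's +y. Shut fingers, tips 32 to 39 mm above the plate (pushed higher it may tip), pushing +x on the -y half of the long face away from the post swing it counter-clockwise to the post's -y side
- resin_cup: white cup, 65 mm wide, 116 mm high with a wooden stirrer, standing beyond the plate on its left; origin at its foot; leave alone
- tape_cream: roll of cream tape, 110 mm wide, 38 mm high, lying to the right of the plate; origin at its underside; leave alone
Things that resemble listed ones, but are neither listed nor needed, are in the scene too. Of the things that look like the part that bears block_centre, the larger one is meant.

How it is judged (in metres and radians):
On the way, in this order (a step that is already met when the one before it is completed fails the run):
1. the block, part way round its turn (15 to 75 degrees), bears on the corner post (contact force between mould_block and corner_post above 0.5 N and angle between the x axis of block_centre and the x axis of locating_plate, either way round between 0.26 and 1.31 rad), for 0.05 s.
2. turned a quarter turn, the block is pressed against the side rail with 3 N or more for 0.3 s (contact force between mould_block and side_rail above 3 N and angle between the x axis of block_centre and the x axis of locating_plate, either way round below 0.06 rad), for 0.3 s.
3. slid along the rail, the block is pressed against the end stop with 3 N or more for 0.3 s (contact force between mould_block and end_stop above 3 N and angle between the x axis of block_centre and the x axis of locating_plate, either way round below 0.06 rad), for 0.3 s.
At the end, for the whole second after the job is handed in: the block stands flat and still on the plate, its long side within 3 mm of the side rail and its short side within 2.5 mm of the end stop, square to them within 2 degrees (x of block_centre in the frame of locating_plate between 0.0625 and 0.067 m and y of block_centre in the frame of locating_plate between -0.0555 and -0.0505 m and angle between the x axis of block_centre and the x axis of locating_plate, either way round below 0.035 rad and angle between block_centre's own z axis and vertical below 0.03 rad and linear speed of mould_block below 0.01 m/s); the robot touches nothing.
It fails at once if the block is lifted more than 8 mm or tipped more than 10 degrees (height (world z) of block_centre above 0.0535 m or angle between block_centre's own z axis and vertical above 0.175 rad).
It fails at once if the block bears with more than 40 N on the corner post, the side rail or the end stop (contact force between mould_block and corner_post above 40 N or contact force between mould_block and side_rail above 40 N or contact force between mould_block and end_stop above 40 N).
It fails at once if the cup or the tape roll is moved more than 15 mm (distance of any of resin_cup, tape_cream from where it was at the start of the episode above 0.015 m).
It also fails if it takes over 72 s, if anything falls off the work surface, if the arm or the gripper's body presses on something with over 40 N, if the wrist force passes 120 N, or if a joint passes its speed limit or range.

### The arm

A 7-joint arm with a two-finger parallel gripper is mounted at the origin on the work surface; the furniture and walls round the work are solid. World frame = base frame: x ahead of the robot, y to its left, z up, the work surface at z = 0. Lengths are in m, angles in degrees, forces in N, time in s.
With the tool pointing down it reaches from about 0.425 to 0.875 m from the base axis. Payload 4.7 kg.
Tool frame: the origin (TCP) lies midway between the tips of the shut fingers; the grasp point (between the pads) lies 19 mm behind it; y points along the fingers, x is the direction in which the jaws open and shut, and the axes are right-handed (so a half turn about y gives the same grasp; the last joint's range is limited). The gripper opens to 87 mm and grips with 3 to 60 N. Pads are 19 mm wide; open, the fingers measure 117 mm over their backs; the gripper's body (75 mm by 190 mm) begins 51 mm behind the grasp point.
Start: joints at [-64.796, 18.392, -4.016, 83.108, 1.295, 78.541, -3.26], TCP at [0.269, 0.592, 0.223] pointing down, gripper open.
Joint ranges: [-163.93, 163.93], [-17.29, 119.83], [-79.2, 71.16], [3.27, 140.29], [-89.18, 269.18], [5.43, 117.66], [-154.24, 154.24]. Speed limits (degrees/s): [147.25, 147.25, 180, 180, 180, 180, 180].

### API

Orientations are given as [roll, pitch, yaw] about the fixed x, y, z axes, in that order (R = Rz(yaw) Ry(pitch) Rx(roll)).
In Python, from cell import env gives the robot as it stands.
- The arm moves only by the tool carry_out, never from a script. Its argument "targets" is a list of rows, each a list of 2 entries, a list of its own where there are three numbers: the shift along the tool's x, y, z in mm, then the turn, a rotation vector about the tool's x, y, z in degrees. A call has 1 to 12 rows; each row shifts and turns the commanded pose from where the row before left it, along the tool's axes as they then stand; what a row does not reach is not made up. A row lasts 1/10 s, in which the tool goes at most 50 mm and 8.59 degrees, less where a joint would pass 70% of its speed; a pose out of reach is approached as far as the arm can. A call with a gripper value outside its range is refused whole. "jaw" is the opening, from 0 (shut) to 1 (fully open), set as the call begins (left out, the last holds). The fingers move at their own pace and stop on an object; "squeeze" is the grip in N (left out, the last holds). Time passes only in rows, so rows that do not move let the fingers close. It gives the time, the measured TCP pose, the force and the opening at its end, in the units of the state.
- env.get_obs(): the state, without advancing time (a new reading comes with each control period).
- env.read_camera(name): name is "scene" or "top"; returns the picture (384x512x3 uint8, red, green, blue); there is no depth.
- env.get_calibration(name): a dict with "fx", "fy", "cx", "cy" (pixels), "D" ([k1, k2, p1, p2, k3] as OpenCV has them; the pictures are not rectified), "R" (3x3) and "t" (3): a world point X has camera coordinates R X + t. Camera axes: x right, y down, z forward; pixel columns grow to the right and rows downward; lengths in m; the calibration is good to about 2 mm. A picture is of the moment at which its call begins. get_calibration takes no time and is no camera call.
- env.sign_off(): hands the job in, once; it reports no verdict.
Trained networks look in the newest picture that a camera, given by its name, has taken for a name from the list of things; names that differ only in an ending like _2 or _b are one class to them, and where a whole thing is asked for, a point or a joint stands for the part that bears it (a point fixed in the world has none). Each returns a list of dicts, best first, with "p" (0 to 1); they miss things now and then, are a little off and sometimes report something else, mostly with a low value. They report only what shows in the picture. A call takes as long as a camera call. They do not tell look-alikes from the thing itself.
- env.outline_of(camera, label): "mask" (384x512 bool, what is visible of it) and "xy" ([column, row] in pixels, amid what is visible of it).
The state is a dict: "time_s": time; "qpos": joint angles; "joint_velocities": joint speeds; "effort": joint torques, N m; "tool_pos": TCP position; "tool_rot": TCP orientation; "force": force on the tool from outside, world axes, zero at the start; "wrist_torque": the same for the moment, N m; "grip_width": finger opening in m.
Only numpy, scipy, OpenCV 4.12 (cv2) and the standard library are available. Lean on these libraries where they do the work, as an engineer would, in place of code of your own. Each camera call takes 0.05 s, during which the arm holds its last target.

## Working session

There is one attempt and no reset: what is moved stays moved. The work goes in short steps, Python scripts to look and compute and a tool call to move; the robot and the scene stay as the last step left them, time stands still between calls to the robot, and variables do not carry over. Pictures are saved under pics/ and viewed, and the job is handed in when it is done.

Besides the shell and the picture viewer there is one more tool, called after "Request:" as name(argument=value, ...) on one line, values as JSON. carry_out: Moves the arm, as the interface text tells. Its arguments: {"type":"object","properties":{"targets":{"type":"array","items":{"type":"array"}},"jaw":{"type":"number"},"squeeze":{"type":"number"}},"required":["targets"]}

```bash
mkdir -p pics
python3 - <<'E'
from cell import env
import cv2,json
o=env.get_obs();print(o)
for c in ("scene","top"):
    im=env.read_camera(c);cv2.imwrite(f"pics/{c}0.png",im[:,:,::-1])
    k=env.get_calibration(c);print(c,k)
    for l in ("locating_plate","corner_post","side_rail","end_stop","block_centre","resin_cup","tape_cream"):
        for r in env.outline_of(c,l):print(l,r["p"],r["xy"],r["mask"].sum())
E
```

```text
{'time_s': 0.0, 'qpos': array([-64.79598605,  18.43888449,  -4.01479082,  83.17639386,
         1.29513625,  78.53898563,  -3.26114429]), 'joint_velocities': array([ 0.03239906, -0.02003057, -0.02977561,  0.00920083, -0.00454108,
        0.05157447,  0.04822864]), 'effort': array([-2.75285765e-04, -4.91305304e+01, -4.03793771e-01, -3.12531495e+01,
       -6.37492631e-02,  4.39831743e-02,  1.67648582e-04]), 'tool_pos': array([0.26830326, 0.59143233, 0.22145031]), 'tool_rot': array([-90.00611108,   0.10901653,  65.60394295]), 'force': array([-0.42303593, -0.32211304, -0.19953707]), 'wrist_torque': array([-0.0014976 ,  0.0264582 ,  0.01916019]), 'grip_width': 0.0870213290682907}
scene {'fx': 353.675165037413, 'fy': 353.675165037413, 'cx': 257.45134293357836, 'cy': 192.3032244865662, 'D': array([-0.02079236,  0.        ,  0.        ,  0.        ,  0.        ]), 'R': array([[-0.87003189,  0.49287165,  0.01104738],
       [ 0.33967733,  0.61554838, -0.71113958],
       [-0.35730074, -0.61496157, -0.70296405]]), 't': array([0.59451747, 0.03723626, 0.88253713])}
locating_plate 0.58 [233.3, 1
[... 265 characters left out ...]
x': 425.1057522041838, 'fy': 425.1057522041838, 'cx': 255.4893909654138, 'cy': 194.8698449655577, 'D': array([-0.10864847,  0.        ,  0.        ,  0.        ,  0.        ]), 'R': array([[-0.03095333, -0.99945226, -0.01170817],
       [-0.99805785,  0.03153945, -0.05371956],
       [ 0.05405941,  0.01002263, -0.99848742]]), 't': array([-0.28026356,  0.54470336,  1.17575633])}
locating_plate 0.7 [284.4, 196.3] 4366
corner_post 0.62 [263.9, 210.1] 38
side_rail 0.55 [255.5, 186.5] 162
side_rail 0.45 [282.3, 241.1] 1356
end_stop 0.74 [273.6, 161.1] 223
block_centre 0.78 [210.5, 165.4] 640
block_centre 0.61 [277.8, 241.2] 1427
resin_cup 0.75 [159.0, 167.2] 454
tape_cream 0.58 [355.6, 193.9] 890
```

Run:
```python
import cv2
a=cv2.imread("pics/scene0.png")
cv2.imwrite("pics/s0c.png",cv2.resize(a[110:320,150:350],None,fx=2.8,fy=2.8,interpolation=2))
b=cv2.imread("pics/top0.png")
cv2.imwrite("pics/t0c.png",cv2.resize(b[90:300,130:400],None,fx=2.8,fy=2.8,interpolation=2))
```

```text
(no output)
```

View pics/s0c.png

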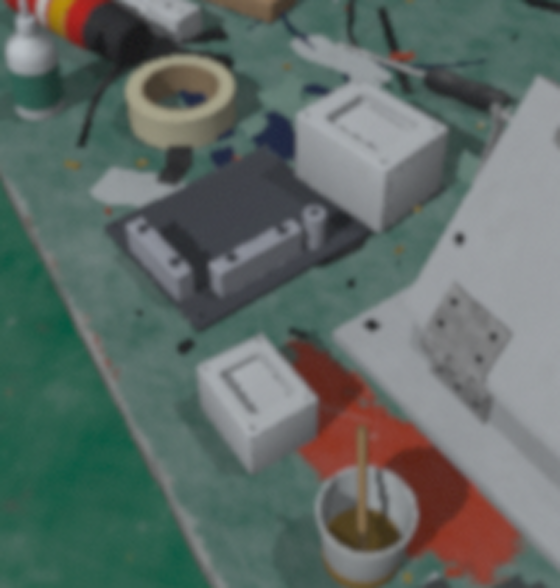

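View pics/t0c.png

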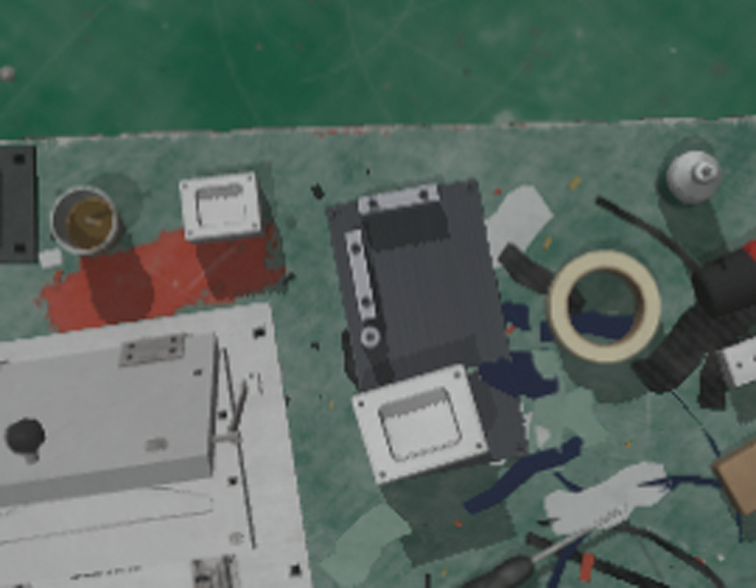

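View pics/top0.png

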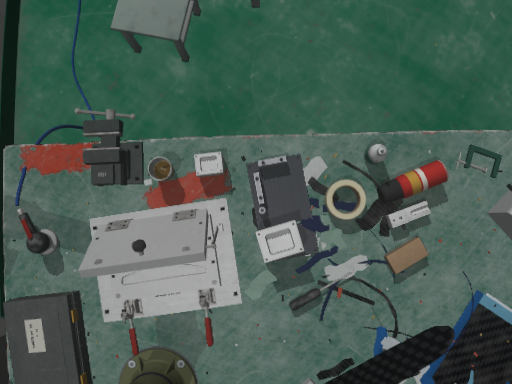

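The larger block, lying on the plate at top (280,241), matches the description. The one at top (208,165) is smaller and off the plate, so it is the decoy. I'll take a closer crop to measure the corners.

Run:
```python
import cv2
b=cv2.imread("pics/top0.png")
def crop(im,x0,y0,x1,y1,f,n):
    c=cv2.resize(im[y0:y1,x0:x1],None,fx=f,fy=f,interpolation=cv2.INTER_CUBIC)
    c=cv2.convertScaleAbs(c,alpha=1.5)
    for x in range(x0,x1,10):
        cv2.line(c,((x-x0)*f,0),((x-x0)*f,8),(0,255,255),1);cv2.putText(c,str(x),((x-x0)*f,18),0,.35,(0,255,255))
    for y in range(y0,y1,10):
        cv2.line(c,(0,(y-y0)*f),(8,(y-y0)*f),(0,255,255),1);cv2.putText(c,str(y),(0,(y-y0)*f),0,.35,(0,255,255))
    cv2.imwrite(n,c)
crop(b,240,145,340,275,5-1,"pics/t1c.png")
crop(cv2.imread("pics/scene0.png"),180,130,320,240,5,"pics/s1c.png")
```

```text
(no output)
```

View pics/t1c.png

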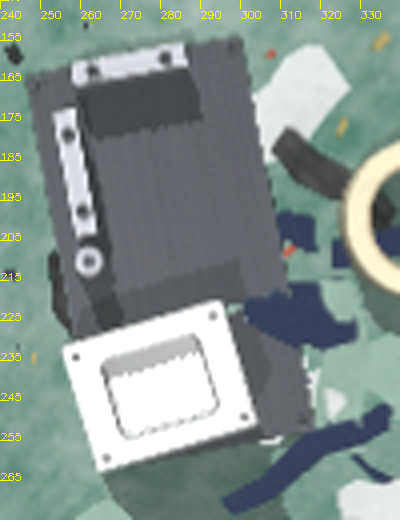

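View pics/s1c.png

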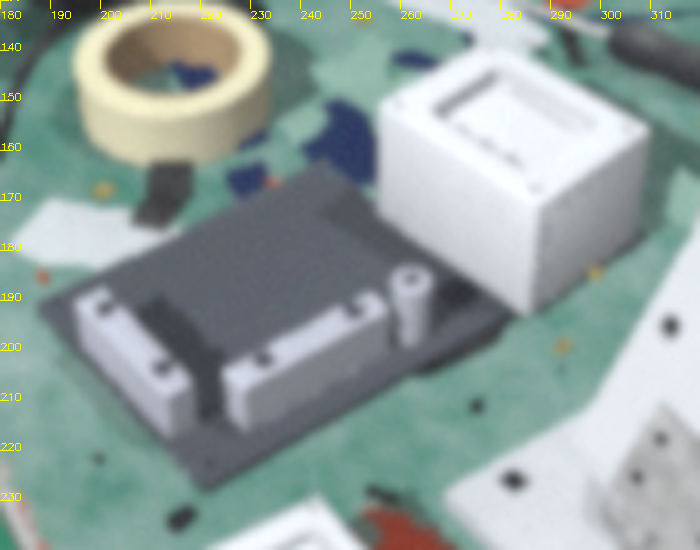

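```bash
cat > h.py <<'E'
import numpy as np,cv2
from scipy.optimize import least_squares
from cell import env
K={c:env.get_calibration(c) for c in("scene","top")}
def proj(c,P):
    k=K[c];A=np.array([[k["fx"],0,k["cx"]],[0,k["fy"],k["cy"]],[0,0,1]])
    return cv2.projectPoints(np.array(P,float).reshape(-1,1,3),cv2.Rodrigues(k["R"])[0],k["t"],A,k["D"])[0].reshape(-1,2)
def place(p,L):
    L=np.array(L,float)/1000;c,s=np.cos(p[2]),np.sin(p[2])
    return np.c_[p[0]+c*L[:,0]-s*L[:,1],p[1]+s*L[:,0]+c*L[:,1],L[:,2]]
def fit(obs,p0):
    f=lambda p:np.concatenate([(proj(c,place(p,L))-U).ravel() for c,L,U in obs])
    r=least_squares(f,p0,loss="soft_l1",f_scale=1.);return r.x,f(r.x).reshape(-1,2)
def unc(U,x0,y0,f):return np.array(U,float)/f-.5+.5/f+[x0,y0]
B=lambda *ij:[[55*a,42.5*b,z] for a,b,z in ij]
E
cat > m.py <<'E'
from h import *
np.set_printoptions(precision=2,suppress=True)
Lt=[[0,0,44],[138,20,8],[138,-135,8],[-145,-135,8],[105,6,40],[105,-10,40],[18,6,40],[18,-10,40],[136,-12,40],[136,-92,40],[120,-92,40],[120,-12,40]]
Ut=unc([[89,261],[25,77],[241,36],[313,430],[53,110],[73,107],[78,237],[96,233],[72,63],[182,43],[188,66],[76,83]],240,145,4)
Ls=[[0,0,44],[138,20,8],[138,-135,8],[136,-92,40],[120,-92,40],[120,-12,40],[136,-12,40],[105,-10,40],[105,6,40],[18,6,40],[18,-10,40]]
Us=unc([[412,276],[205,492],[40,307],[77,300],[105,290],[192,378],[167,408],[225,372],[242,400],[387,308],[370,292]],180,130,5)
for n,o in (("both",[("top",Lt,Ut),("scene",Ls,Us)]),("top",[("top",Lt,Ut)]),("scene",[("scene",Ls,Us)])):
    p,r=fit(o,[.55,0,.1]);print("plate",n,p*[1000,1000,57.2958])
    if n=="both":print(r.T);P=p
bt=("top",B((1,-1,83),(-1,-1,83),(-1,1,83),(1,1,83)),unc([[63,347],[222,300],[257,424],[103,472]],240,145,4))
bs=("scene",B((1,-1,83),(-1,-1,83),(-1,1,83),(1,1,83),(1,-1,8),(-1,-1,8),(1,1,8)),unc([[540,203],[378,105],[487,45],[650,127],[530,318],[380,213],[640,240]],180,130,5))
for n,o in (("both",[bt,bs]),("top",[bt]),("scene",[bs])):
    p,r=fit(o,[.45,0,P[2]+1.57]);print("block",n,p*[1000,1000,57.2958])
    if n=="both":print(r.T)
    c,s=np.cos(P[2]),np.sin(P[2]);d=p[:2]-P[:2]
    print(" in plate",1000*np.array([c*d[0]+s*d[1],-s*d[0]+c*d[1]]),np.degrees(p[2]-P[2]))
E
python3 m.py
```

```text
plate both [ 493.94 -311.6     8.52]
[[-0.73 -0.5  -0.53  0.05 -0.76 -0.02 -1.33 -0.06 -1.07  0.06 -0.37 -1.03
   0.22  0.16 -0.61 -0.07 -0.03  0.67 -0.12 -0.1   0.39  0.93  0.3 ]
 [-0.46 -1.08 -0.61 -0.11  0.01 -0.28 -0.53 -0.58 -0.46 -0.65 -0.71  0.24
   0.13 -2.21 -2.18 -0.8  -1.56 -0.3  -3.23 -1.44 -3.07 -0.63 -1.05]]
plate top [ 492.74 -312.86    8.42]
plate scene [ 496.24 -308.38    9.04]
block both [ 409.66 -356.01  105.32]
[[-1.09 -0.77  0.1  -1.54 -0.03  0.15  0.97  0.4  -0.12 -0.44 -0.83]
 [ 0.02 -0.59 -0.55 -0.14 -0.1  -0.86 -2.48 -0.34 -0.85 -0.38 -0.87]]
 in plate [-89.93 -31.43] 96.79775693524462
block top [ 408.78 -358.15  104.94]
 in plate [-91.12 -33.42] 96.4249376811335
block scene [ 411.33 -353.74  105.85]
 in plate [-87.94 -29.43] 97.32885841325711
```

```bash
cat >> h.py <<'E'
P0=np.array([.4933,-.3120]);PY=np.radians(8.5)
def topl(w):
    c,s=np.cos(PY),np.sin(PY);d=np.array(w[:2])-P0
    return 1000*np.array([c*d[0]+s*d[1],-s*d[0]+c*d[1]])
def tow(p):
    c,s=np.cos(PY),np.sin(PY);p=np.array(p)/1000
    return P0+[c*p[0]-s*p[1],s*p[0]+c*p[1]]
E
python3 - <<'E'
from h import *
for a in range(65,-60,-15):
    X=[.65*np.cos(np.radians(a)),.65*np.sin(np.radians(a))]
    print(a,proj("top",[X+[0]])[0],proj("top",[X+[.3]])[0],proj("scene",[X+[.3]])[0])
print(tow([-175,-63]),proj("top",[[0,0,0]]),proj("top",[[.3,.3,0]]))
E
```

```text
65 [-36.09227194 290.93410224] [-114.1012485   309.38906489] [1091.29339674  551.72266683]
50 [-10.35521754 243.07612282] [-85.98266946 249.58835137] [936.10224715 577.52844278]
35 [ 27.85148301 203.38794359] [-40.52962711 198.7990551 ] [681.18412743 504.10314065]
20 [ 76.2039334  174.95958132] [ 19.68278412 161.6176854 ] [451.57457576 377.85133619]
5 [131.50284646 160.20942609] [ 90.58794747 141.84786489] [311.80055999 260.88020606]
-10 [189.87342097 160.62376664] [166.9132035  142.00924328] [247.28486457 172.87433727]
-25 [247.04234497 176.55667463] [242.60448969 162.94648069] [229.36633392 110.96158302]
-40 [298.67754149 207.11486942] [311.36967188 203.57704632] [238.03979535  68.17739035]
-55 [340.77012886 250.1532575 ] [367.31606489 260.82754231] [261.94025233  38.83480687]
[ 0.32953422 -0.40017465] [[157.14597902 386.00416972]] [[ 52.39677476 282.6518286 ]]
```

View pics/scene0.png

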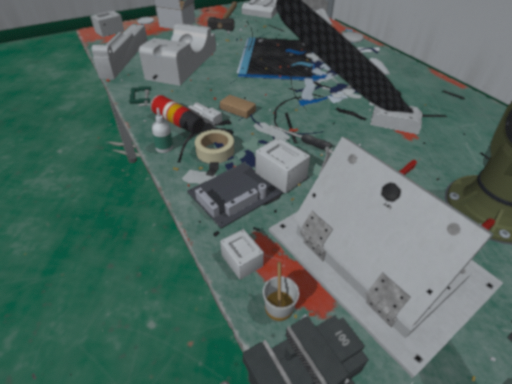

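Run:
```python
from h import *
def tri(ut,us):
    f=lambda X:np.r_[proj("top",[X])[0]-ut,proj("scene",[X])[0]-us]
    r=least_squares(f,[.4,0,.1]);return r.x,r.fun
print(tri([207,260],[345,140]),tri([84,272],[490,235]))
```

```text
(array([ 0.37930769, -0.18426961,  0.2208573 ]), array([ 0.47914063, -0.58279293,  0.64388359,  0.02215594])) (array([0.35196019, 0.11305438, 0.22808636]), array([-3.00405199,  2.10833299, -2.10948952, -0.02024408]))
```

Request:
carry_out(targets=[[[0, -30, 0], [0, 0, 0]], [[0, -40, 0], [0, 0, 0]], [[0, -40, -20], [0, 0, 0]], [[0, -20, -45], [0, 4, 0]], [[0, 0, -50], [0, 4.4, 0]], [[0, 0, -50], [0, 4.4, 0]], [[0, 0, -50], [0, 4.4, 0]], [[0, 0, -50], [0, 4.4, 0]], [[0, 0, -50], [0, 4.4, 0]], [[0, 0, -50], [0, 4.4, 0]], [[0, 0, -50], [0, 4.4, 0]], [[0, 0, -50], [0, 4.4, 0]]], jaw=0, squeeze=40)

```text
time_s: 2.0
tool_pos: [0.6131, 0.291, 0.3523]
tool_rot: [-90.0, -0.0, 26.2]
force: [0.9, 0.1, -0.0]
grip_width: 0.0027
```

Request:
carry_out(targets=[[[0, 0, -50], [0, 4.2, 0]], [[0, 0, -50], [0, 4.2, 0]], [[0, 0, -50], [0, 4.2, 0]], [[0, 0, -50], [0, 4.2, 0]], [[0, 0, -50], [0, 4.2, 0]], [[0, 0, -50], [0, 4.2, 0]], [[0, 0, -50], [0, 4.2, 0]], [[0, 0, -50], [0, 4.2, 0]], [[0, 0, -50], [0, 4.2, 0]], [[0, 0, -50], [0, 4.2, 0]], [[0, 0, -50], [0, 4.2, 0]], [[0, 0, -50], [0, 4.2, 0]]])

```text
time_s: 3.2
tool_pos: [0.6451, -0.2892, 0.3523]
tool_rot: [-90.0, -0.0, -24.1]
force: [0.3, -1.8, 0.8]
grip_width: 0.0006
```

Request:
carry_out(targets=[[[0, 0, -50], [0, 4.2, 0]], [[0, 0, -50], [0, 4.2, 0]], [[0, 0, -50], [0, 4.2, 0]], [[0, 0, -50], [0, 4.2, 0]], [[0, 0, -50], [0, 4.2, 0]], [[0, 0, 0], [0, 8, 0]], [[0, 0, 0], [0, 8, 0]], [[0, 0, 0], [0, 8, 0]], [[0, 0, 0], [0, 8, 0]], [[0, 0, 0], [0, 0, 0]], [[0, 0, 0], [0, 0, 0]]])

```text
time_s: 4.3
tool_pos: [0.5124, -0.4973, 0.3524]
tool_rot: [-90.0, 0.0, -76.8]
force: [0.3, 0.6, -0.1]
grip_width: 0.0004
```

```bash
cat >> h.py <<'E'
def st():
    o=env.get_obs();print("t",o["time_s"],"plate xy",topl(o["tool_pos"]).round(1),"z",round(o["tool_pos"][2]*1000,1),"rot",o["tool_rot"].round(2),"F",o["force"].round(2),"az",np.degrees(np.arctan2(o["tool_pos"][1],o["tool_pos"][0])).round(1))
    c,s=np.cos(PY),np.sin(PY);f=o["force"];print("F plate",round(c*f[0]+s*f[1],2),round(-s*f[0]+c*f[1],2))
E
python3 -c "
from h import *
st();print(env.get_obs()['qpos'])"
```

```text
t 4.3 plate xy [  -8.5 -186. ] z 352.4 rot [-9.000e+01  1.000e-02 -7.679e+01] F [ 0.32  0.61 -0.09] az -44.1
F plate 0.4 0.56
[ 15.79652601  30.26803469  45.26049518  60.01515977 -21.15064248
  97.15206791 -22.66994662]
```

Request:
carry_out(targets=[[[0, 0, 0], [0, 4.7, 0]], [[-25, 0, -33], [0, 0, 0]], [[-25, 0, -33], [0, 0, 0]], [[-25, 0, -33], [0, 0, 0]], [[-24, 0, -33], [0, 0, 0]], [[-24, 0, -34], [0, 0, 0]], [[0, 40, 0], [0, 0, 0]], [[0, 45, 0], [0, 0, 0]], [[0, 45, 0], [0, 0, 0]], [[0, 40, 0], [0, 0, 0]], [[0, 0, 0], [0, 0, 0]]])

```text
time_s: 5.4
tool_pos: [0.3275, -0.3966, 0.1781]
tool_rot: [-90.4, 0.4, -81.6]
force: [-0.8, 0.3, 0.2]
grip_width: 0.0002
```

```bash
python3 -c "
from h import *
st();print(env.get_obs()['qpos'])
for c in('top','scene'): cv2.imwrite('pics/'+c+'1.png',env.read_camera(c)[:,:,::-1])
a=cv2.imread('pics/top1.png')[130:330,200:400];b=cv2.imread('pics/scene1.png')[60:260,180:380]
cv2.imwrite('pics/c1.png',cv2.resize(np.hstack([a,b]),None,fx=2,fy=2,interpolation=2))"
```

```text
t 5.4 plate xy [-176.5  -59.2] z 178.1 rot [-90.36   0.39 -81.57] F [-0.83  0.34  0.24] az -50.5
F plate -0.77 0.46
[ -0.76943331   4.17136084  50.76886917 106.72391423  -3.30641021
  71.18325853 -30.54693604]
```

View pics/c1.png

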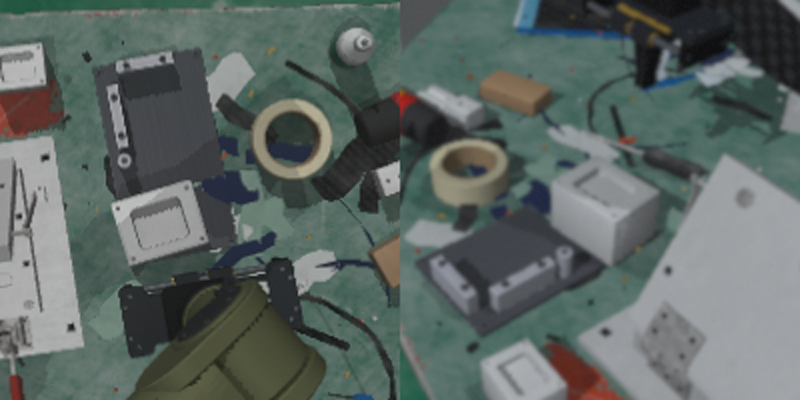

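Request:
carry_out(targets=[[[0, 40, 0], [0, 0, 0]], [[0, 40, 0], [0, 0, 0]], [[0, 35, 0], [0, 0, 0]], [[0, 15, 0], [0, 0, 0]], [[0, 0, 0], [0, 0, 0]], [[0, 0, 0], [0, 0, 0]], [[0, 0, 0], [0, 0, 0]], [[0, 0, 0], [0, 0, 0]]])

```text
time_s: 6.3
tool_pos: [0.3314, -0.4006, 0.0543]
tool_rot: [-89.8, -0.1, -81.7]
force: [0.8, 0.1, -0.2]
grip_width: 0.0006
```

```bash
python3 -c "
from h import *
st();print(env.get_obs()['qpos'])"
```

```text
t 6.3 plate xy [-173.3  -63.7] z 54.3 rot [-89.85  -0.11 -81.68] F [ 0.83  0.13 -0.2 ] az -50.4
F plate 0.84 0.01
[  3.66851216  15.07508273  49.25205993 113.89812071 -13.72553093
  56.72387938 -22.15392489]
```

Request:
carry_out(targets=[[[0, 10, 0], [0, 0, 0]], [[0, 0, 5], [0, 0, 0]], [[0, 0, 8], [0, 0, 0]], [[0, 0, 8], [0, 0, 0]], [[0, 0, 4], [0, 0, 0]], [[0, 0, 0], [0, 0, 0]], [[0, 0, 2], [0, 0, 0]], [[0, 0, 2], [0, 0, 0]], [[0, 0, 2], [0, 0, 0]], [[0, 0, 2], [0, 0, 0]], [[0, 0, 0], [0, 0, 0]]])

```text
time_s: 7.4
tool_pos: [0.3632, -0.3949, 0.0426]
tool_rot: [-90.0, -0.0, -81.7]
force: [-0.8, -0.8, 0.3]
grip_width: 0.0002
```

```bash
python3 -c "
from h import *
st()"
```

```text
t 7.4 plate xy [-140.9  -62.7] z 42.6 rot [-89.99  -0.   -81.68] F [-0.79 -0.78  0.29] az -47.4
F plate -0.9 -0.65
```

Request:
carry_out(targets=[[[0, 0, 3], [0, 0, 0]], [[0, 0, 3], [0, 0, 0]], [[0, 0, 3], [0, 0, 0]], [[0, 0, 3], [0, 0, 0]], [[0, 0, 3], [0, 0, 0]], [[0, 0, 3], [0, 0, 0]], [[0, 0, 3], [0, 0, 0]]])

```text
time_s: 8.1
tool_pos: [0.3839, -0.3918, 0.0425]
tool_rot: [-90.0, 0.0, -81.7]
force: [-2.5, -1.9, 0.6]
grip_width: 0.0001
```

```bash
cat > look.py <<'E'
import sys
from h import *
n=sys.argv[1];st()
ims={c:env.read_camera(c)[:,:,::-1] for c in("top","scene")}
f=4
def crop(im,x0,y0,w,h):
    c=cv2.convertScaleAbs(cv2.resize(im[y0:y0+h,x0:x0+w],None,fx=f,fy=f,interpolation=cv2.INTER_CUBIC),alpha=1.4)
    return c
a=crop(ims["top"],240,145,90,120);b=crop(ims["scene"],185,125,110,120)
cv2.imwrite(f"pics/l{n}.png",np.hstack([a,b]))
for c in ims:cv2.imwrite(f"pics/{c}_{n}.png",ims[c])
E
python3 look.py 2
```

```text
t 8.1 plate xy [-120.   -62.8] z 42.5 rot [-90.     0.   -81.69] F [-2.54 -1.94  0.65] az -45.6
F plate -2.8 -1.54
```

View pics/l2.png

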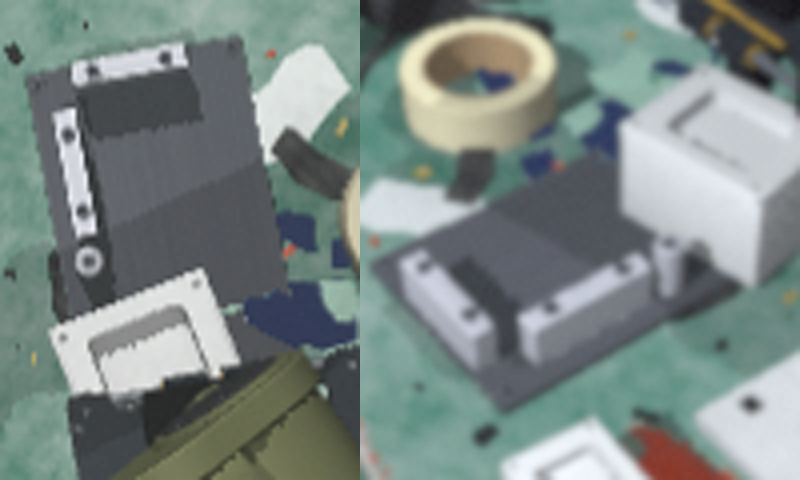

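```bash
cat > bf.py <<'E'
from h import *
def bfit(top,scn,p0=(-70,-31,105),quiet=False):
    """top/scn: list of (a,b,z,u,v) in look.png pixels"""
    o=[]
    if top:o.append(("top",B(*[q[:3] for q in top]),unc([q[3:] for q in top],240,145,4)))
    if scn:o.append(("scene",B(*[q[:3] for q in scn]),unc([(q[3]-360,q[4]) for q in scn],185,125,4)))
    w=tow(p0[:2]);p,r=fit(o,[w[0],w[1],PY+np.radians(p0[2])])
    print("block plate",topl(p).round(1),"ang",np.degrees(p[2]-PY).round(1),"res",r.round(1).tolist())
    c=topl(p);th=p[2]-PY;ox=np.array([np.cos(th),np.sin(th)]);n=np.array([np.sin(th),-np.cos(th)])
    print("post in block: x",(-c@ox).round(1),"gap",((-c)@n-52.5).round(1))
    t=topl(env.get_obs()["tool_pos"])+[9.5,15]
    d=t-c;print("finger corner in block: x",(d@ox).round(1),"gap",(-(d@n)-42.5).round(1))
E
python3 -c "
from bf import *
t=[(1,-1,83,52,332),(-1,-1,83,203,270),(-1,1,83,238,360)]
s=[(1,-1,83,754,192),(1,-1,8,752,285),(-1,-1,83,621,122),(-1,-1,8,624,208),(-1,1,83,708,65)]
bfit(t,s);bfit(t,[]);bfit([],s)"
```

```text
block plate [-70.5 -28.1] ang 101.2 res [[-1.4, -1.1], [-0.2, -1.0], [3.1, 6.7], [1.5, 1.1], [0.1, 0.1], [0.1, -0.7], [-0.5, -0.1], [-0.3, -1.5]]
post in block: x 13.9 gap 22.1
finger corner in block: x -11.6 gap 0.0
block plate [-70.5 -30.4] ang 103.8 res [[-0.8, -0.1], [-0.3, -1.8], [4.2, 5.4]]
post in block: x 12.7 gap 23.2
finger corner in block: x -7.4 gap -0.1
block plate [-69.8 -27.6] ang 100.5 res [[1.1, 1.4], [-0.3, 0.4], [0.0, -0.7], [-0.6, -0.1], [-0.1, -1.4]]
post in block: x 14.4 gap 21.1
finger corner in block: x -12.4 gap 0.6
```

Request:
carry_out(targets=[[[0.3, 0, 3], [0, 0, 0]], [[0.3, 0, 3], [0, 0, 0]], [[0.3, 0, 3], [0, 0, 0]], [[0.3, 0, 3], [0, 0, 0]], [[0.3, 0, 3], [0, 0, 0]], [[0.3, 0, 3], [0, 0, 0]]])

```text
time_s: 8.8
tool_pos: [0.4021, -0.3911, 0.0425]
tool_rot: [-90.0, -0.0, -81.7]
force: [-1.1, -0.8, -0.1]
grip_width: 0.0002
```

```bash
python3 look.py 3
```

```text
t 8.8 plate xy [-101.9  -64.7] z 42.5 rot [-89.99  -0.   -81.7 ] F [-1.11 -0.84 -0.07] az -44.2
F plate -1.22 -0.67
```

View pics/l3.png

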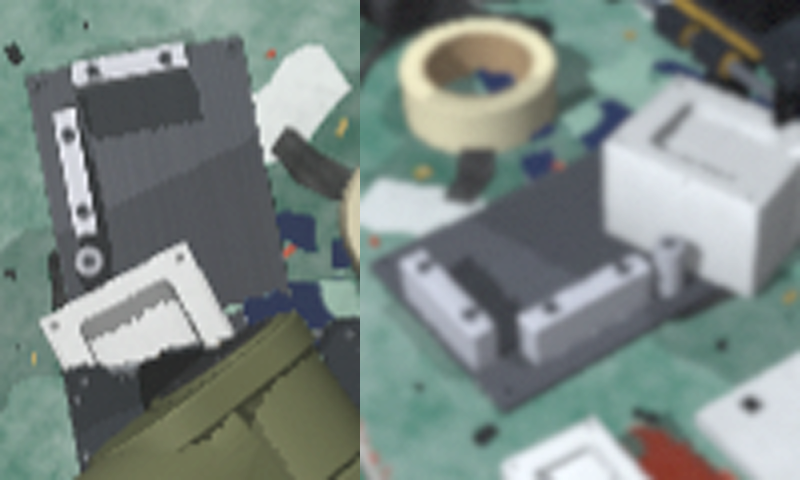

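```bash
python3 -c "
from bf import *
t=[(1,-1,83,41,322),(-1,-1,83,186,243)]
s=[(1,-1,83,753,204),(1,-1,8,750,293),(-1,-1,83,605,143),(-1,-1,8,606,227),(-1,1,83,677,80)]
bfit(t,s);bfit(t,[]);bfit([],s)"
```

```text
block plate [-56.5 -27.5] ang 108.8 res [[-0.6, -0.4], [-0.2, -1.0], [1.2, -0.0], [0.0, -0.0], [-0.2, -1.4], [-0.1, -0.2], [0.2, -2.7]]
post in block: x 7.9 gap 9.8
finger corner in block: x -9.6 gap -1.8
block plate [-58.7 -27.8] ang 108.3 res [[-0.3, 0.1], [0.3, -0.1]]
post in block: x 8.0 gap 12.0
finger corner in block: x -10.3 gap -4.1
block plate [-54.9 -26.2] ang 108.8 res [[1.1, 0.5], [-0.1, 0.6], [-0.4, -0.9], [-0.3, 0.3], [0.0, -2.3]]
post in block: x 7.1 gap 7.9
finger corner in block: x -10.3 gap 0.1
```

Request:
carry_out(targets=[[[1.3, 0, -3.8], [0, 0, 0]], [[7, 0, 2.4], [0, 0, 0]], [[7, 0, 2.4], [0, 0, 0]], [[-0.6, 0, 2.5], [0, 0, 0]], [[-0.6, 0, 2.5], [0, 0, 0]], [[-0.3, 0, 2.5], [0, 0, 0]], [[-0.3, 0, 2.5], [0, 0, 0]]])

```text
time_s: 9.6
tool_pos: [0.4143, -0.4034, 0.0426]
tool_rot: [-90.0, -0.0, -81.7]
force: [-2.3, -1.8, -0.4]
grip_width: 0.0005
```

```bash
python3 look.py 4
```

```text
t 9.6 plate xy [-91.7 -78.7] z 42.6 rot [-9.003e+01 -4.000e-02 -8.172e+01] F [-2.28 -1.81 -0.42] az -44.2
F plate -2.52 -1.45
```

View pics/l4.png

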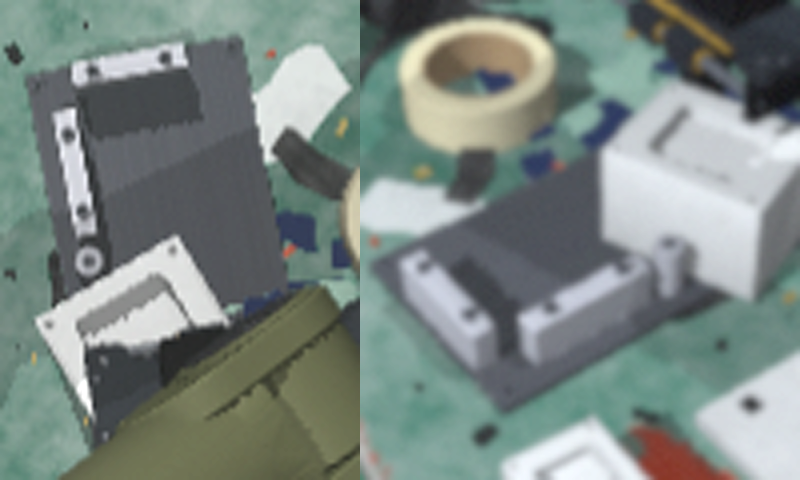

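```bash
python3 -c "
from bf import *
t=[(1,-1,83,37,320),(-1,-1,83,176,236)]
s=[(1,-1,83,757,210),(1,-1,8,753,299),(-1,-1,83,602,150),(-1,-1,8,603,233),(-1,1,83,678,84)]
bfit(t,s);bfit(t,[]);bfit([],s)"
```

```text
block plate [-52.8 -23.4] ang 109.8 res [[-1.4, -0.6], [0.0, -0.6], [0.7, -0.1], [-0.3, -0.1], [0.3, -1.4], [0.5, 0.1], [-0.6, -2.4]]
post in block: x 4.1 gap 5.1
finger corner in block: x -27.9 gap -2.0
block plate [-54.3 -25.6] ang 110.8 res [[-0.6, 0.3], [0.6, -0.3]]
post in block: x 4.7 gap 7.4
finger corner in block: x -25.7 gap -3.7
block plate [-51.4 -22. ] ang 109.5 res [[0.5, 0.5], [-0.5, 0.5], [0.2, -0.9], [0.3, 0.5], [-0.6, -1.9]]
post in block: x 3.6 gap 3.3
finger corner in block: x -28.9 gap -0.3
```

Request:
carry_out(targets=[[[-0.3, 0, 2.5], [0, 0, 0]], [[-0.3, 0, 2.5], [0, 0, 0]], [[0, 0, 2.5], [0, 0, 0]]])

```text
time_s: 10.0
tool_pos: [0.4219, -0.4014, 0.0427]
tool_rot: [-90.0, -0.0, -81.7]
force: [-3.9, -4.8, 0.8]
grip_width: 0.0004
```

```bash
python3 -c "
from h import *
st()"
```

```text
t 10.0 plate xy [-83.8 -77.9] z 42.7 rot [-9.001e+01 -3.000e-02 -8.170e+01] F [-3.9  -4.76  0.84] az -43.6
F plate -4.56 -4.13
```

Request:
carry_out(targets=[[[0.3, 0, 2.5], [0, 0, 0]], [[0.5, 0, 2.5], [0, 0, 0]]])

```text
time_s: 10.2
tool_pos: [0.4255, -0.4036, 0.043]
tool_rot: [-90.1, -0.2, -81.8]
force: [-6.6, -7.1, 2.8]
grip_width: 0.0006
```

```bash
python3 look.py 5
```

```text
t 10.2 plate xy [-80.6 -80.6] z 43.0 rot [-90.11  -0.17 -81.78] F [-6.55 -7.12  2.83] az -43.5
F plate -7.53 -6.07
```

View pics/l5.png

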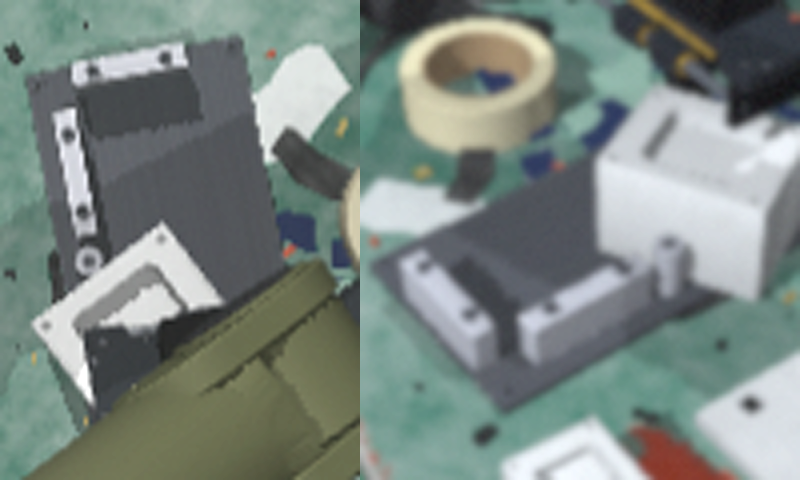

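```bash
python3 -c "
from bf import *
t=[(1,-1,83,31,325),(-1,-1,83,163,222)]
s=[(1,-1,83,762,212),(1,-1,8,757,301),(-1,-1,83,597,158),(-1,-1,8,599,243),(-1,1,83,660,87)]
bfit(t,s);bfit(t,[]);bfit([],s)"
```

```text
block plate [-47.2 -22.9] ang 115.9 res [[-0.7, -1.1], [0.0, -0.1], [0.6, -0.3], [-0.2, -0.3], [0.2, -0.4], [0.2, 0.6], [-0.4, -1.6]]
post in block: x -0.0 gap -0.1
finger corner in block: x -28.2 gap -2.4
block plate [-48.2 -24.7] ang 117.7 res [[-0.0, 0.0], [0.0, -0.0]]
post in block: x -0.5 gap 1.7
finger corner in block: x -26.0 gap -3.3
block plate [-46.3 -21.9] ang 115.4 res [[0.3, 0.2], [-0.4, 0.2], [0.1, -0.3], [0.1, 0.7], [-0.1, -1.3]]
post in block: x -0.0 gap -1.3
finger corner in block: x -29.2 gap -1.4
```

Request:
carry_out(targets=[[[1.8, 0, 2.2], [0, 0, 0]], [[2, 0, 2.2], [0, 0, 0]], [[2, 0, 2.2], [0, 0, 0]], [[2, 0, 2.2], [0, 0, 0]]])

```text
time_s: 10.7
tool_pos: [0.4357, -0.4099, 0.043]
tool_rot: [-90.1, -0.2, -81.8]
force: [-3.3, -4.6, 0.9]
grip_width: 0.0004
```

```bash
python3 look.py 6
```

```text
t 10.7 plate xy [-71.5 -88.3] z 43.0 rot [-90.07  -0.16 -81.79] F [-3.29 -4.59  0.9 ] az -43.3
F plate -3.94 -4.06
```

View pics/l6.png

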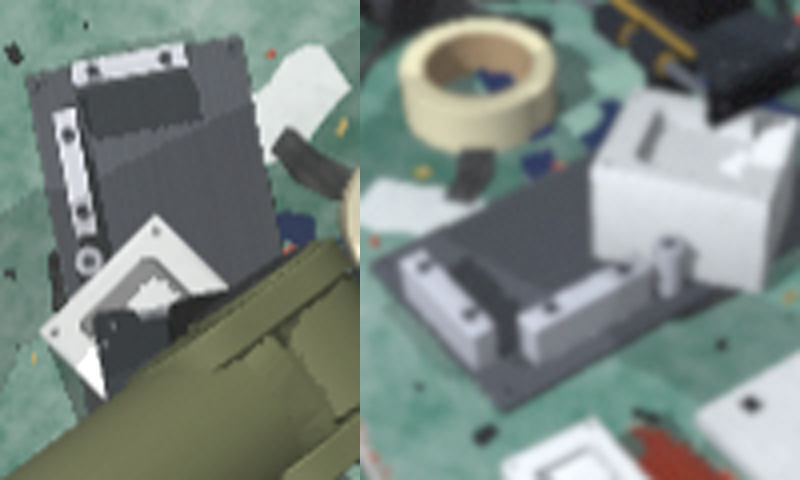

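```bash
python3 -c "
from bf import *
t=[(1,-1,83,39,331),(-1,-1,83,155,213)]
s=[(1,-1,83,765,204),(1,-1,8,759,290),(-1,-1,83,593,164),(-1,-1,8,595,249),(-1,1,83,638,91)]
bfit(t,s);bfit(t,[]);bfit([],s)"
```

```text
block plate [-44.3 -28.6] ang 123.8 res [[-0.6, -0.4], [0.4, -0.0], [0.7, -0.5], [0.2, 0.3], [-0.1, -0.2], [-0.1, 0.8], [-0.3, -2.1]]
post in block: x -0.9 gap 0.2
finger corner in block: x -27.7 gap -3.2
block plate [-44.3 -29.6] ang 125.2 res [[-0.2, 0.2], [0.2, -0.2]]
post in block: x -1.3 gap 0.8
finger corner in block: x -26.0 gap -3.1
block plate [-44.  -28.1] ang 123.2 res [[0.5, -0.2], [-0.1, 0.6], [-0.2, -0.3], [-0.2, 0.7], [0.0, -2.1]]
post in block: x -0.6 gap -0.3
finger corner in block: x -28.4 gap -2.9
```

Request:
carry_out(targets=[[[2.2, 0, 2.7], [0, 0, 0]], [[2.1, 0, 2.8], [0, 0, 0]], [[2.0, 0, 2.9], [0, 0, 0]], [[1.9, 0, 2.9], [0, 0, 0]], [[1.8, 0, 3.0], [0, 0, 0]], [[1.7, 0, 3.1], [0, 0, 0]]])

```text
time_s: 11.4
tool_pos: [0.4555, -0.4179, 0.0428]
tool_rot: [-90.0, -0.1, -81.7]
force: [-2.0, -4.3, 0.9]
grip_width: 0.0003
```

```bash
python3 look.py 7
```

```text
t 11.4 plate xy [-53.  -99.2] z 42.8 rot [-9.001e+01 -9.000e-02 -8.174e+01] F [-1.97 -4.32  0.89] az -42.5
F plate -2.58 -3.98
```

View pics/l7.png

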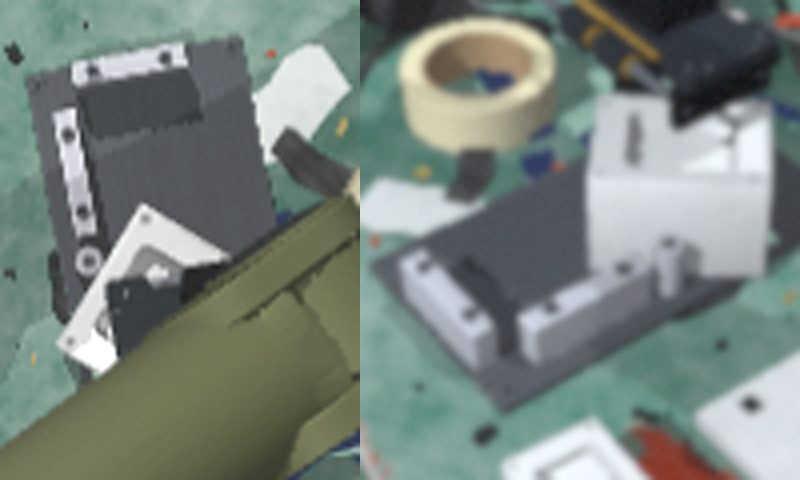

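```bash
python3 -c "
from bf import *
t=[(1,-1,83,58,341),(-1,-1,83,143,203)]
s=[(1,-1,83,773,180),(1,-1,8,765,275),(-1,-1,83,586,175),(-1,-1,8,588,262),(-1,1,83,600,92)]
bfit(t,s);bfit(t,[]);bfit([],s)"
```

```text
block plate [-38.8 -38.9] ang 138.5 res [[-0.3, 0.9], [0.1, -0.4], [-0.6, 1.0], [-0.7, -0.5], [0.4, -0.0], [0.5, 0.5], [-0.1, -0.8]]
post in block: x -3.3 gap 2.3
finger corner in block: x -27.2 gap -5.7
block plate [-38.3 -39. ] ang 138.1 res [[-0.3, 0.6], [0.3, -0.6]]
post in block: x -2.5 gap 2.2
finger corner in block: x -26.9 gap -5.7
block plate [-39.  -38.9] ang 138.7 res [[-0.5, 0.9], [-0.5, -0.6], [0.5, 0.0], [0.6, 0.6], [-0.1, -0.8]]
post in block: x -3.7 gap 2.5
finger corner in block: x -27.1 gap -5.7
```

Request:
carry_out(targets=[[[1.2, 0, 3.2], [0, 0, 0]], [[1.1, 0, 3.2], [0, 0, 0]], [[1.0, 0, 3.2], [0, 0, 0]], [[0.9, 0, 3.3], [0, 0, 0]], [[0.8, 0, 3.3], [0, 0, 0]], [[0.7, 0, 3.4], [0, 0, 0]], [[0.6, 0, 3.4], [0, 0, 0]]])

```text
time_s: 12.2
tool_pos: [0.4796, -0.4213, 0.0431]
tool_rot: [-90.0, -0.2, -81.7]
force: [-1.4, -6.9, 1.2]
grip_width: 0.0004
```

```bash
python3 look.py 8
```

```text
t 12.2 plate xy [ -29.7 -106.1] z 43.1 rot [-89.97  -0.16 -81.75] F [-1.44 -6.9   1.19] az -41.3
F plate -2.44 -6.61
```

View pics/l8.png

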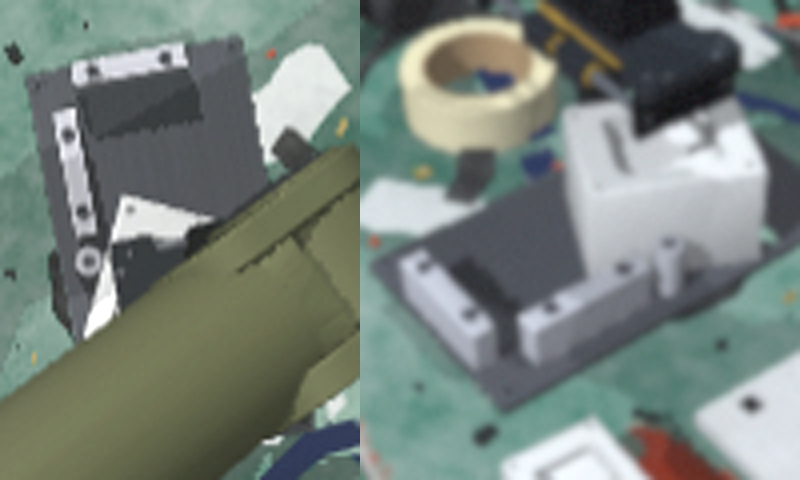

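```bash
python3 -c "
from bf import *
t=[(-1,-1,83,124,195)]
s=[(1,-1,83,766,171),(1,-1,8,759,258),(-1,-1,83,579,190),(-1,-1,8,584,274),(-1,1,83,565,103),(1,1,83,735,100)]
bfit(t,s,(-20,-50,150));bfit([],s,(-20,-50,150))"
```

```text
block plate [-28.5 -45.1] ang 151.5 res [[0.7, -1.3], [-0.4, 0.1], [-0.6, 0.5], [1.2, -0.1], [0.7, 1.2], [0.3, -0.1], [0.1, -3.4]]
post in block: x -3.6 gap 0.7
finger corner in block: x -30.0 gap -6.3
block plate [-28.2 -45.5] ang 151.0 res [[-0.7, 0.2], [-0.9, 0.7], [0.8, -0.2], [0.3, 1.1], [0.2, -0.3], [0.1, -3.3]]
post in block: x -2.6 gap 1.0
finger corner in block: x -29.8 gap -6.8
```

Request:
carry_out(targets=[[[0.4, 0, 3.4], [0, 0, 0]], [[0.3, 0, 3.4], [0, 0, 0]], [[0.1, 0, 3.5], [0, 0, 0]], [[0, 0, 3.5], [0, 0, 0]], [[-0.2, 0, 3.5], [0, 0, 0]], [[-0.3, 0, 3.5], [0, 0, 0]], [[-0.4, 0, 3.5], [0, 0, 0]]])

```text
time_s: 13.0
tool_pos: [0.5046, -0.4185, 0.0436]
tool_rot: [-89.9, -0.3, -81.7]
force: [0.6, -7.1, 1.0]
grip_width: 0.0003
```

```bash
python3 look.py 9
```

```text
t 13.0 plate xy [  -4.6 -107. ] z 43.6 rot [-89.87  -0.28 -81.75] F [ 0.61 -7.09  0.99] az -39.7
F plate -0.45 -7.11
```

View pics/l9.png

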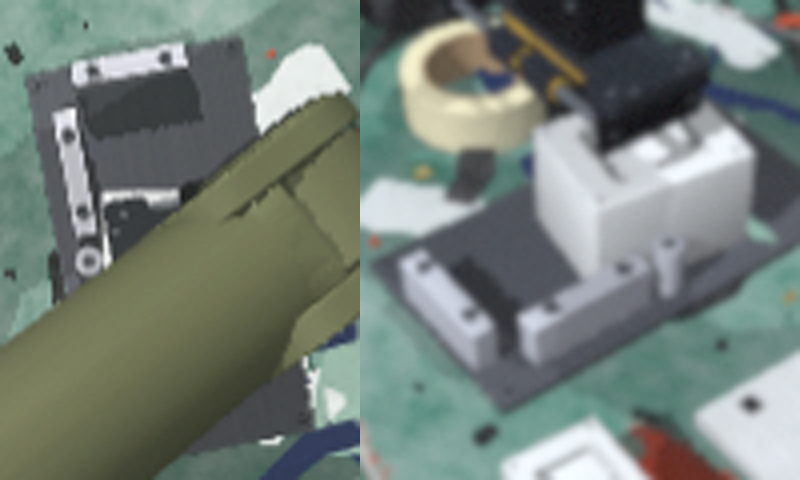

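```bash
python3 -c "
from bf import *
t=[(-1,-1,83,104,191)]
s=[(1,-1,83,755,155),(1,-1,8,747,239),(-1,-1,83,597,203),(-1,-1,8,601,278),(-1,1,83,537,118)]
bfit(t,s,(-10,-50,165));bfit([],s,(-10,-50,165))"
```

```text
block plate [-20.8 -51.7] ang 168.8 res [[0.6, 0.1], [0.6, -1.3], [0.8, -0.1], [-0.4, -0.1], [-0.9, 3.4], [0.1, 0.8]]
post in block: x -10.3 gap 2.3
finger corner in block: x -33.8 gap -8.3
block plate [-21.4 -52.5] ang 168.3 res [[0.6, -1.4], [0.7, -0.2], [-0.6, -0.5], [-1.1, 3.1], [0.2, 0.4]]
post in block: x -10.3 gap 3.2
finger corner in block: x -34.6 gap -9.5
```

Request:
carry_out(targets=[[[-0.6, 0, 3.5], [0, 0, 0]], [[-0.7, 0, 3.5], [0, 0, 0]], [[-0.8, 0, 3.5], [0, 0, 0]]])

```text
time_s: 13.4
tool_pos: [0.5152, -0.4154, 0.0441]
tool_rot: [-89.8, -0.3, -81.7]
force: [1.1, -8.3, 2.1]
grip_width: 0.0003
```

```bash
python3 look.py 10
```

```text
t 13.4 plate xy [   6.4 -105.5] z 44.1 rot [-89.81  -0.35 -81.75] F [ 1.12 -8.33  2.13] az -38.9
F plate -0.13 -8.41
```

View pics/l10.png

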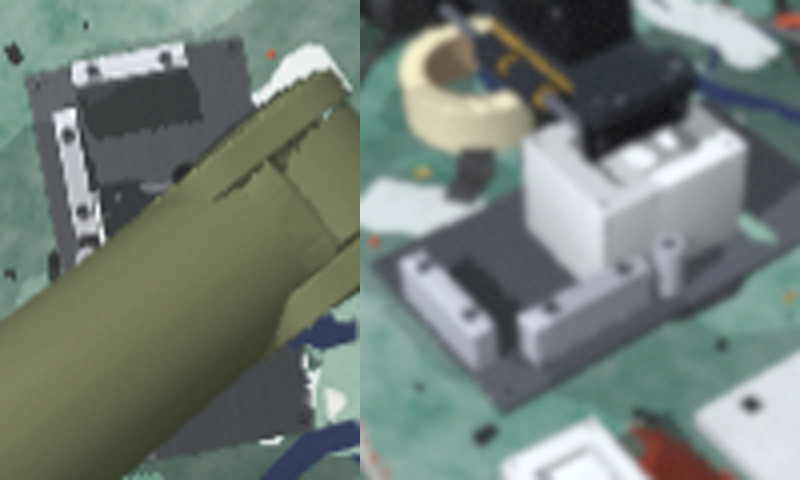

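```bash
python3 -c "
from bf import *
s=[(1,-1,83,746,148),(1,-1,8,740,230),(-1,-1,83,605,204),(-1,-1,8,605,283),(-1,1,83,526,123)]
bfit([],s,(-10,-50,165))"
```

```text
block plate [-18.4 -57. ] ang 175.4 res [[1.0, -2.3], [0.8, -0.7], [-1.4, -0.3], [-1.0, 2.3], [0.3, 0.8]]
post in block: x -13.7 gap 5.8
finger corner in block: x -37.7 gap -12.1
```

Request:
carry_out(targets=[[[8, 0, 0], [0, 0, 0]], [[9, 0, 0], [0, 0, 0]], [[0, 0, -40], [0, 0, 0]], [[0, 0, -40], [0, 0, 0]], [[0, 0, -40], [0, 0, 0]], [[0, 0, 0], [0, 0, 0]], [[-35, 0, 0], [0, 0, 0]], [[-35, 0, 0], [0, 0, 0]], [[0, 0, 0], [0, 0, 0]], [[0, 0, 0], [0, 0, 0]]])

```text
time_s: 14.5
tool_pos: [0.3881, -0.3761, 0.0425]
tool_rot: [-90.0, 0.1, -81.6]
force: [-0.5, -0.1, -0.5]
grip_width: 0.0006
```

```bash
python3 look.py 11
```

```text
t 14.5 plate xy [-113.5  -47.9] z 42.5 rot [-8.995e+01  7.000e-02 -8.158e+01] F [-0.51 -0.11 -0.49] az -44.1
F plate -0.52 -0.03
```

View pics/l11.png

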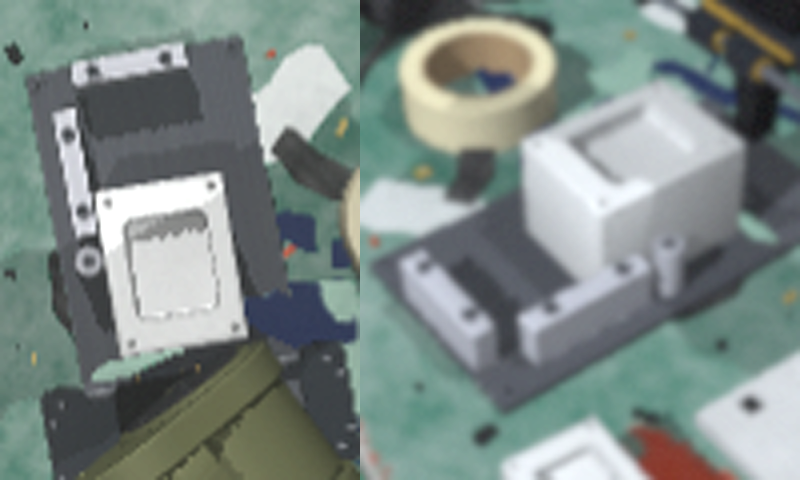

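```bash
python3 -c "
from bf import *
t=[(-1,-1,83,95,188),(-1,1,83,221,171),(1,1,83,248,340),(1,-1,83,121,356)]
s=[(1,-1,83,746,143),(1,-1,8,742,229),(-1,-1,83,604,210),(-1,-1,8,607,284),(-1,1,83,523,143),(1,1,83,656,81)]
bfit(t,s,(-10,-50,175));bfit(t,[],(-10,-50,175));bfit([],s,(-10,-50,165))"
```

```text
block plate [-13.  -53.6] ang 179.1 res [[-0.5, 1.0], [-0.2, -0.1], [0.1, -1.0], [-0.1, 0.3], [0.2, -0.7], [-0.4, 0.0], [-0.4, 0.3], [-0.7, 4.2], [-0.2, -1.5], [1.8, -1.9]]
post in block: x -12.1 gap 1.3
finger corner in block: x 92.0 gap -59.8
block plate [-12.9 -54. ] ang 178.0 res [[0.0, 0.5], [0.4, 0.1], [-0.1, -0.7], [-0.4, 0.0]]
post in block: x -11.0 gap 2.0
finger corner in block: x 92.4 gap -58.6
block plate [-11.6 -52.4] ang 180.7 res [[0.1, -0.7], [-0.6, -0.0], [0.2, 1.0], [-0.1, 4.8], [-0.4, -0.6], [1.0, -1.6]]
post in block: x -12.2 gap -0.2
finger corner in block: x 92.9 gap -61.2
```

Request:
carry_out(targets=[[[6, 0, 15], [0, 0, 0]], [[0, 0, 13], [0, 0, 0]], [[0, 0, 4], [0, 0, 0]], [[0, 0, 4], [0, 0, 0]], [[0, 0, 4], [0, 0, 0]], [[0, 0, 4], [0, 0, 0]], [[0, 0, 4], [0, 0, 0]], [[0, 0, 4], [0, 0, 0]], [[0, 0, 4], [0, 0, 0]]])

```text
time_s: 15.5
tool_pos: [0.4433, -0.3756, 0.0425]
tool_rot: [-90.0, -0.0, -81.7]
force: [-3.8, -1.8, -1.4]
grip_width: 0.0004
```

Request:
carry_out(targets=[[[0, 0, 4], [0, 0, 0]], [[0, 0, 4], [0, 0, 0]], [[0, 0, 4], [0, 0, 0]], [[0, 0, 4], [0, 0, 0]], [[0, 0, 4], [0, 0, 0]]])

```text
time_s: 16.0
tool_pos: [0.4634, -0.3726, 0.0426]
tool_rot: [-90.0, -0.0, -81.7]
force: [-3.3, -3.1, -0.5]
grip_width: 0.0004
```

```bash
python3 look.py 12
```

```text
t 16.0 plate xy [-38.6 -55.5] z 42.6 rot [-9.00e+01 -3.00e-02 -8.17e+01] F [-3.3  -3.09 -0.45] az -38.8
F plate -3.72 -2.57
```

View pics/l12.png

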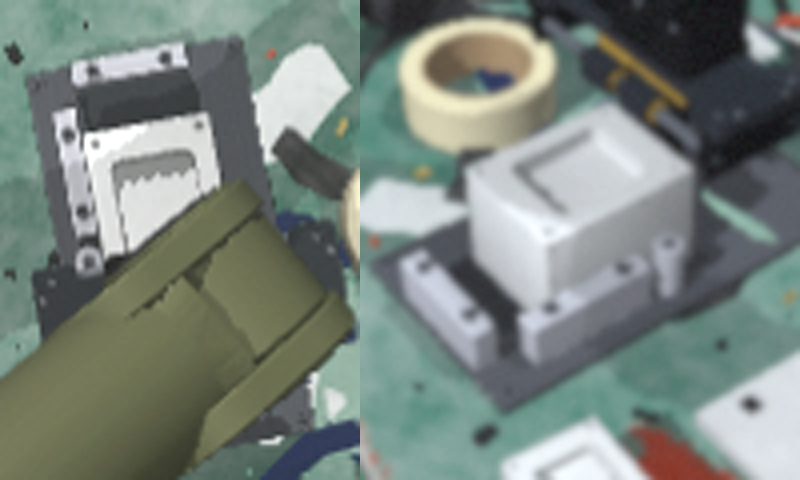

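Request:
carry_out(targets=[[[0, 0, -15], [0, 0, 0]], [[35, 0, -5], [0, 0, 0]], [[35, 0, 0], [0, 0, 0]], [[3, 0, 0], [0, 0, 0]], [[0, 0, 35], [0, 0, 0]], [[0, 0, 35], [0, 0, 0]], [[0, 0, 35], [0, 0, 0]], [[0, 0, 0], [0, 0, 0]], [[0, 0, 0], [0, 0, 0]]])

```text
time_s: 17.0
tool_pos: [0.5586, -0.4303, 0.0422]
tool_rot: [-90.0, 0.1, -81.5]
force: [-1.3, -0.3, 0.1]
grip_width: 0.0006
```

```bash
python3 look.py 13
```

```text
t 17.0 plate xy [  47.1 -126.6] z 42.2 rot [-89.99   0.09 -81.55] F [-1.29 -0.35  0.09] az -37.6
F plate -1.32 -0.15
```

View pics/l13.png

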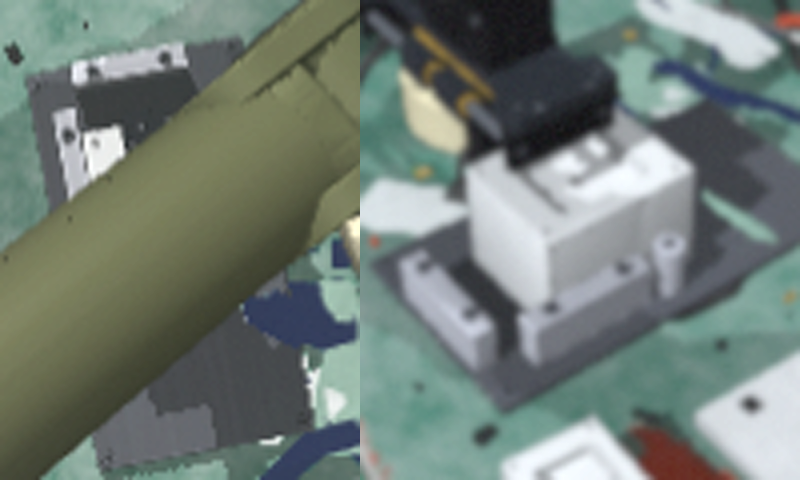

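Request:
carry_out(targets=[[[-8, 0, 0], [0, 0, 0]], [[-7, 0, 0], [0, 0, 0]], [[-2, 0, 0], [0, 0, 0]], [[-1.5, 0, 0], [0, 0, 0]], [[-1.5, 0, 0], [0, 0, 0]], [[-1, 0, 0], [0, 0, 0]]])

```text
time_s: 17.7
tool_pos: [0.5548, -0.4114, 0.0426]
tool_rot: [-90.0, -0.0, -81.7]
force: [-0.6, 0.4, -0.3]
grip_width: 0.0003
```

```bash
python3 -c "
from h import *
st()"
```

```text
t 17.7 plate xy [  46.1 -107.4] z 42.6 rot [-8.999e+01 -1.000e-02 -8.170e+01] F [-0.58  0.37 -0.31] az -36.6
F plate -0.52 0.46
```

Request:
carry_out(targets=[[[-1, 0, 0], [0, 0, 0]], [[-1, 0, 0], [0, 0, 0]]])

```text
time_s: 17.9
tool_pos: [0.5546, -0.4103, 0.0426]
tool_rot: [-90.0, -0.1, -81.7]
force: [0.8, -2.7, -0.8]
grip_width: 0.0005
```

Request:
carry_out(targets=[[[-1, 0, 0], [0, 0, 0]], [[-1, 0, 0], [0, 0, 0]]])

```text
time_s: 18.1
tool_pos: [0.5548, -0.4096, 0.0434]
tool_rot: [-89.9, -0.2, -81.7]
force: [2.7, -5.5, -0.5]
grip_width: 0.0005
```

Request:
carry_out(targets=[[[-1, 0, 0], [0, 0, 0]]])

```text
time_s: 18.2
tool_pos: [0.5547, -0.4094, 0.0437]
tool_rot: [-89.9, -0.3, -81.8]
force: [3.7, -6.8, 0.8]
grip_width: 0.0001
```

Request:
carry_out(targets=[[[-1, 0, 0], [0, 0, 0]], [[-1, 0, 0], [0, 0, 0]], [[-1, 0, 0], [0, 0, 0]]])

```text
time_s: 18.5
tool_pos: [0.5547, -0.4088, 0.045]
tool_rot: [-89.8, -0.5, -81.8]
force: [3.0, -10.6, 3.0]
grip_width: 0.0002
```

```bash
python3 look.py 14
```

```text
t 18.5 plate xy [  46.4 -104.8] z 45.0 rot [-89.8   -0.55 -81.81] F [  3.04 -10.64   3.01] az -36.4
F plate 1.44 -10.97
```

View pics/l14.png

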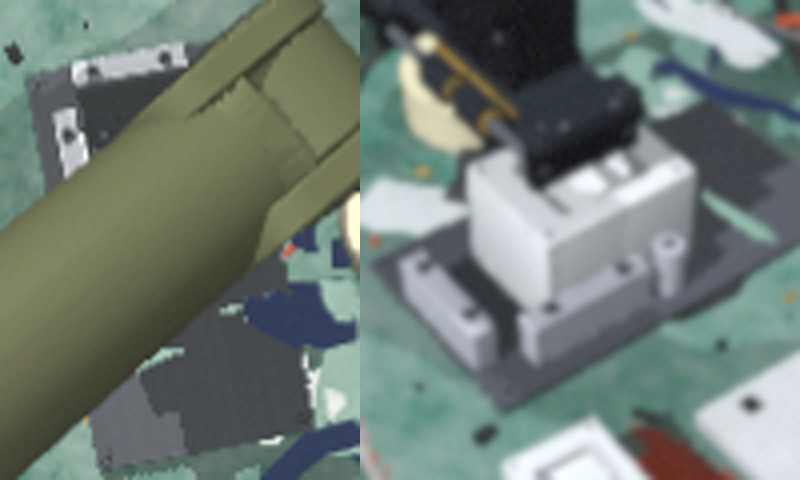

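Request:
carry_out(targets=[[[-1, 0, 0], [0, 0, 0]], [[-1, 0, 0], [0, 0, 0]], [[-0.5, 0, 0], [0, 0, 0]], [[0, 0, 0], [0, 0, 0]]])

```text
time_s: 19.0
tool_pos: [0.5546, -0.4083, 0.0462]
tool_rot: [-89.7, -0.7, -81.9]
force: [3.1, -12.2, 4.3]
grip_width: 0.0002
```

Request:
carry_out(targets=[[[0, 0, 0], [0, 0, 0]], [[0, 0, 0], [0, 0, 0]], [[0, 0, 0], [0, 0, 0]], [[0, 0, 0], [0, 0, 0]], [[0, 0, 0], [0, 0, 0]]])

```text
time_s: 19.5
tool_pos: [0.5547, -0.4083, 0.0462]
tool_rot: [-89.7, -0.7, -81.9]
force: [3.2, -12.8, 3.9]
grip_width: 0.0006
```

Request:
carry_out(targets=[[[5, 0, 0], [0, 0, 0]], [[8, 0, 0], [0, 0, 0]], [[12, 0, 0], [0, 0, 0]], [[0, 0, -40], [0, 0, 0]], [[0, 0, -45], [0, 0, 0]], [[0, 0, -45], [0, 0, 0]], [[0, 0, 0], [0, 0, 0]], [[-35, 0, 0], [0, 0, 0]], [[-35, 0, 0], [0, 0, 0]], [[0, 0, 0], [0, 0, 0]], [[0, 0, 0], [0, 0, 0]]])

```text
time_s: 20.6
tool_pos: [0.4189, -0.3745, 0.0425]
tool_rot: [-90.0, 0.0, -81.6]
force: [0.3, 0.3, 1.0]
grip_width: 0.0004
```

```bash
python3 look.py 15
```

```text
t 20.6 plate xy [-82.8 -50.8] z 42.5 rot [-8.998e+01  4.000e-02 -8.159e+01] F [0.32 0.34 0.96] az -41.8
F plate 0.37 0.29
```

View pics/l15.png

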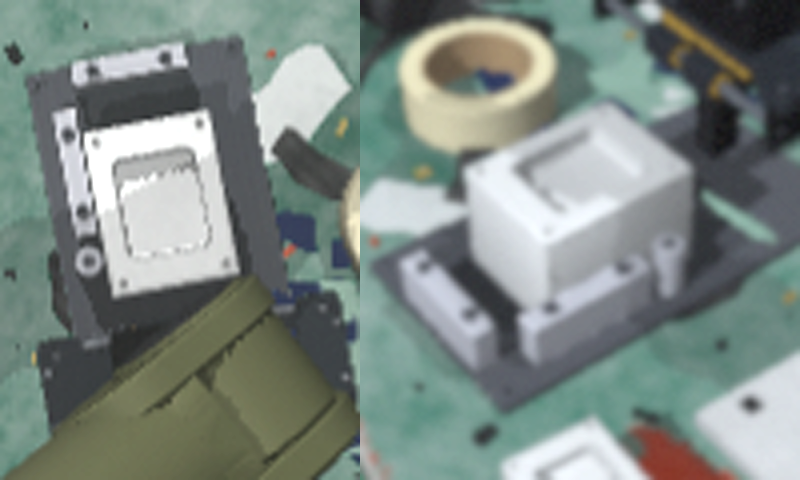

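```bash
python3 -c "
from bf import *
t=[(-1,-1,83,82,130),(-1,1,83,209,108),(1,1,83,240,275),(1,-1,83,113,299)]
s=[(1,-1,83,694,168),(1,-1,8,690,250),(-1,-1,83,550,238),(-1,-1,8,550,312),(-1,1,83,467,172),(1,1,83,600,104)]
bfit(t,s,(20,-50,179));bfit(t,[],(20,-50,175));bfit([],s,(20,-50,175))"
```

```text
block plate [ 28.  -54.8] ang 180.7 res [[-0.1, 0.6], [-0.2, 0.0], [0.2, -0.8], [0.2, -0.6], [0.1, -1.2], [0.2, 0.6], [-0.7, 0.5], [0.5, 4.4], [-0.5, -2.0], [2.3, -2.1]]
post in block: x 27.4 gap 2.6
finger corner in block: x 101.8 gap -60.8
block plate [ 27.6 -54.6] ang 180.0 res [[0.1, 0.6], [0.0, 0.3], [-0.0, -0.4], [-0.1, -0.6]]
post in block: x 27.6 gap 2.1
finger corner in block: x 101.6 gap -59.6
block plate [ 29.6 -54.2] ang 182.4 res [[-0.3, -1.4], [-0.2, 0.4], [-0.2, 1.1], [1.0, 4.9], [-1.0, -1.0], [1.2, -1.9]]
post in block: x 27.2 gap 2.9
finger corner in block: x 102.8 gap -63.4
```

Request:
carry_out(targets=[[[3, 0, 20], [0, 0, 0]], [[0, 0, 15], [0, 0, 0]], [[0, 0, 4], [0, 0, 0]], [[0, 0, 4], [0, 0, 0]], [[0, 0, 4], [0, 0, 0]], [[0, 0, 4], [0, 0, 0]], [[0, 0, 4], [0, 0, 0]], [[0, 0, 4], [0, 0, 0]], [[0, 0, 4], [0, 0, 0]], [[0, 0, 4], [0, 0, 0]]])

```text
time_s: 21.7
tool_pos: [0.4852, -0.3684, 0.0424]
tool_rot: [-90.0, 0.0, -81.7]
force: [-2.0, -0.8, -1.4]
grip_width: 0.0005
```

```bash
python3 look.py 16
```

```text
t 21.7 plate xy [-16.4 -54.6] z 42.4 rot [-9.000e+01  1.000e-02 -8.169e+01] F [-1.95 -0.76 -1.39] az -37.2
F plate -2.04 -0.46
```

View pics/l16.png

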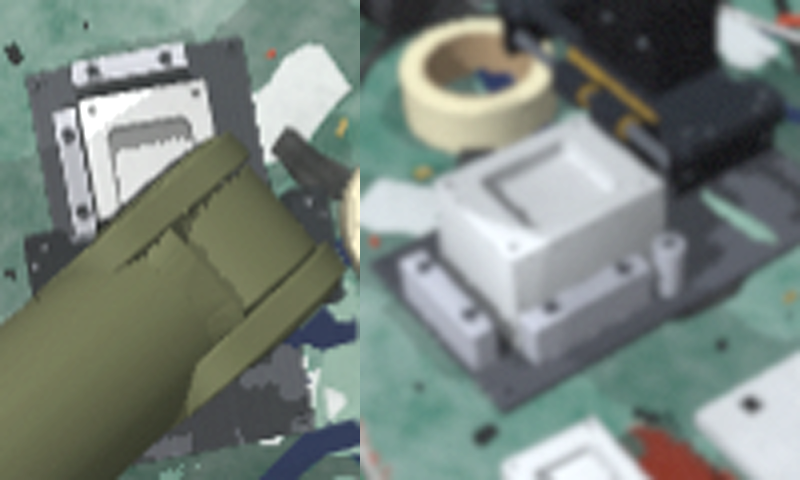

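Request:
carry_out(targets=[[[0, 0, 3], [0, 0, 0]], [[0, 0, 3], [0, 0, 0]], [[0, 0, 3], [0, 0, 0]], [[0, 0, 3], [0, 0, 0]], [[0, 0, 2], [0, 0, 0]], [[0, 0, 1.5], [0, 0, 0]]])

```text
time_s: 22.4
tool_pos: [0.5004, -0.3663, 0.0426]
tool_rot: [-90.0, 0.0, -81.7]
force: [-3.0, 0.1, -0.0]
grip_width: 0.0004
```

Request:
carry_out(targets=[[[0, 0, 1.5], [0, 0, 0]], [[0, 0, 1.5], [0, 0, 0]]])

```text
time_s: 22.6
tool_pos: [0.5009, -0.3673, 0.0426]
tool_rot: [-90.2, -0.0, -81.8]
force: [-9.6, -2.7, 2.3]
grip_width: 0.0
```

Request:
carry_out(targets=[[[0, 0, 1], [0, 0, 0]], [[0, 0, 1], [0, 0, 0]]])

```text
time_s: 22.8
tool_pos: [0.5011, -0.3678, 0.0425]
tool_rot: [-90.3, -0.0, -81.8]
force: [-12.9, -2.4, 4.9]
grip_width: 0.0005
```

Request:
carry_out(targets=[[[0, 0, 0.5], [0, 0, 0]], [[0, 0, 0], [0, 0, 0]], [[0, 0, 0], [0, 0, 0]], [[0, 0, 0], [0, 0, 0]], [[0, 0, 0], [0, 0, 0]], [[0, 0, 0], [0, 0, 0]], [[0, 0, 0], [0, 0, 0]]])

```text
time_s: 23.5
tool_pos: [0.501, -0.3678, 0.0425]
tool_rot: [-90.4, 0.0, -81.9]
force: [-11.5, -1.7, 5.0]
grip_width: 0.0004
```

```bash
python3 look.py 17
```

```text
t 23.5 plate xy [ -0.6 -56.4] z 42.5 rot [-9.036e+01  1.000e-02 -8.186e+01] F [-11.51  -1.74   5.04] az -36.3
F plate -11.64 -0.02
```

Request:
carry_out(targets=[[[0, 0, -4], [0, 0, 0]], [[0, 0, -8], [0, 0, 0]], [[0, 0, -25], [0, 0, 0]], [[0, 0, -40], [0, 0, 0]], [[0, 0, -20], [0, 0, 0]], [[0, 0, 0], [0, 0, 0]], [[0, 0, 0], [0, 0, 0]]])

```text
time_s: 24.3
tool_pos: [0.4111, -0.3792, 0.0431]
tool_rot: [-89.8, -0.0, -81.7]
force: [0.7, 0.3, 0.4]
grip_width: 0.0007
```

```bash
python3 look.py 18
```

```text
t 24.3 plate xy [-91.2 -54.4] z 43.1 rot [-8.984e+01 -2.000e-02 -8.168e+01] F [0.71 0.34 0.44] az -42.7
F plate 0.76 0.23
```

View pics/l18.png

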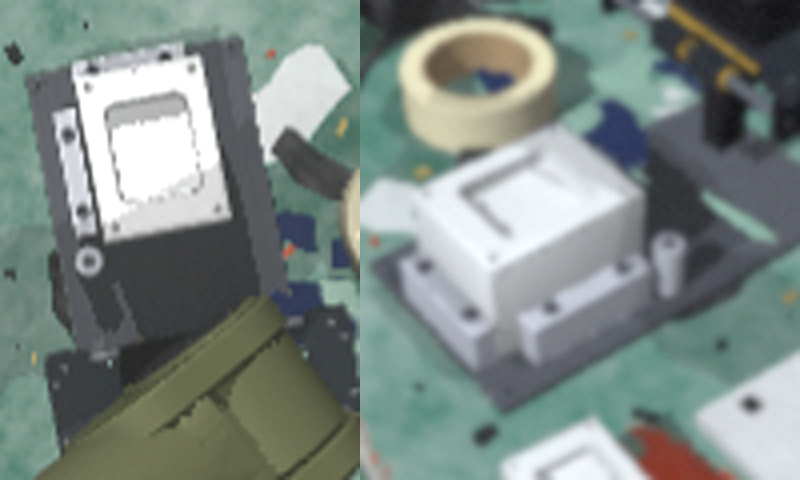

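```bash
python3 -c "
from bf import *
t=[(-1,-1,83,74,74),(-1,1,83,201,52),(1,1,83,231,218),(1,-1,83,105,242)]
s=[(1,-1,83,644,194),(1,-1,8,641,280),(-1,-1,83,494,267),(-1,1,83,415,197),(1,1,83,553,126)]
bfit(t,s,(60,-50,179));bfit(t,[],(60,-50,175));bfit([],s,(60,-50,175))
a=cv2.imread('pics/top_18.png')
w=lambda p,z:np.r_[tow(p),z]
c=cv2.resize(a[145:225,240:310],None,fx=8,fy=8,interpolation=2)
L=[[10,-10,83],[120,-10,83],[120,-95,83],[10,-95,83]]
pts=[proj('top',[w(q[:2],q[2]/1000)])[0] for q in L]
pts=[((p-[240,145]+.5)*8-.5).round().astype(int).tolist() for p in pts]
cv2.polylines(c,[np.array(pts)],True,(0,0,255),1);cv2.imwrite('pics/ov18.png',c)"
```

```text
block plate [ 66.2 -55. ] ang 180.6 res [[-0.6, 0.5], [-0.8, -0.1], [-0.2, -0.8], [-0.4, -0.7], [0.1, -1.4], [0.6, -0.6], [-0.8, 0.3], [-1.1, -2.0], [1.9, -2.0]]
post in block: x 65.6 gap 3.2
finger corner in block: x 147.1 gap -59.9
block plate [ 65.3 -56.1] ang 179.9 res [[0.1, 0.5], [-0.0, 0.3], [0.1, -0.3], [-0.2, -0.5]]
post in block: x 65.3 gap 3.5
finger corner in block: x 146.3 gap -59.2
block plate [ 69.4 -51.4] ang 182.6 res [[-0.0, -0.7], [0.5, 0.1], [-0.1, 2.0], [-1.6, 0.0], [0.7, -1.0]]
post in block: x 67.0 gap 2.0
finger corner in block: x 149.7 gap -61.5
```

View pics/ov18.png

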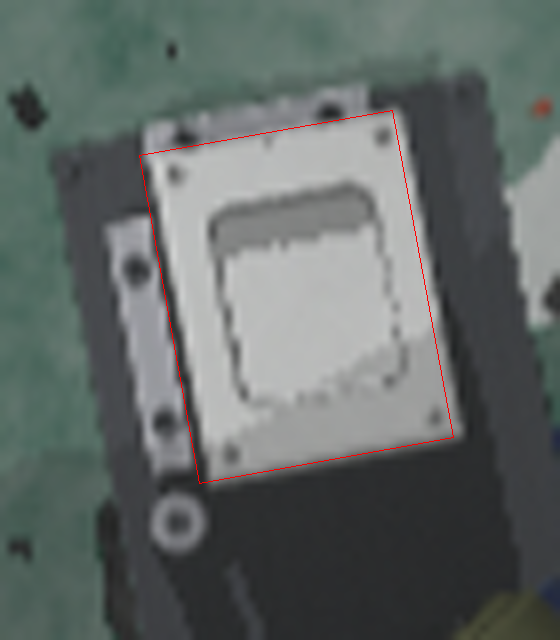

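Request:
carry_out(targets=[[[36, 0, 0], [0, 0, 0]], [[36, 0, 0], [0, 0, 0]], [[0, 0, 0], [0, 0, 0]], [[0, 0, 45], [0, 0, 0]], [[0, 0, 45], [0, 0, 0]], [[0, 0, 45], [0, 0, 0]], [[0, 0, 20], [0, 0, 0]], [[0, 0, 0], [0, 0, 0]], [[-8, 0, 0], [0, 0, 0]], [[-6, 0, 0], [0, 0, 0]], [[0, 0, 0], [0, 0, 0]]])

```text
time_s: 25.5
tool_pos: [0.5705, -0.4134, 0.0426]
tool_rot: [-90.0, 0.1, -81.7]
force: [0.2, 0.2, -0.1]
grip_width: 0.0004
```

```bash
python3 -c "
from h import *
st()"
```

```text
t 25.5 plate xy [  61.4 -111.7] z 42.6 rot [-90.     0.09 -81.72] F [ 0.17  0.16 -0.09] az -35.9
F plate 0.19 0.13
```

Request:
carry_out(targets=[[[-2, 0, 0], [0, 0, 0]], [[-2, 0, 0], [0, 0, 0]], [[-1, 0, 0], [0, 0, 0]], [[-1, 0, 0], [0, 0, 0]]])

```text
time_s: 25.9
tool_pos: [0.5702, -0.4103, 0.0431]
tool_rot: [-90.0, -0.1, -81.8]
force: [-0.0, -3.6, 0.2]
grip_width: 0.0004
```

Request:
carry_out(targets=[[[-1, 0, 0], [0, 0, 0]], [[-1, 0, 0], [0, 0, 0]]])

```text
time_s: 26.1
tool_pos: [0.57, -0.4083, 0.0432]
tool_rot: [-90.0, -0.1, -81.8]
force: [-1.1, -5.0, 1.4]
grip_width: 0.0006
```

Request:
carry_out(targets=[[[-1, 0, 0], [0, 0, 0]], [[-1, 0, 0], [0, 0, 0]]])

```text
time_s: 26.3
tool_pos: [0.5699, -0.4075, 0.0433]
tool_rot: [-90.0, -0.3, -81.8]
force: [1.1, -10.1, 1.6]
grip_width: 0.0007
```

Request:
carry_out(targets=[[[-1, 0, 0], [0, 0, 0]], [[-1, 0, 0], [0, 0, 0]], [[0, 0, 0], [0, 0, 0]], [[0, 0, 0], [0, 0, 0]], [[0, 0, 0], [0, 0, 0]], [[0, 0, 0], [0, 0, 0]]])

```text
time_s: 26.9
tool_pos: [0.5699, -0.4071, 0.0442]
tool_rot: [-89.9, -0.4, -81.8]
force: [1.8, -9.3, 2.9]
grip_width: 0.0006
```

```bash
python3 -c "
from h import *
st()"
```

```text
t 26.9 plate xy [  61.7 -105.3] z 44.2 rot [-89.9   -0.42 -81.81] F [ 1.75 -9.27  2.9 ] az -35.5
F plate 0.36 -9.43
```

Request:
carry_out(targets=[[[5, 0, 0], [0, 0, 0]], [[8, 0, 0], [0, 0, 0]], [[12, 0, 0], [0, 0, 0]], [[0, 0, -40], [0, 0, 0]], [[0, 0, -45], [0, 0, 0]], [[0, 0, -45], [0, 0, 0]], [[0, 0, -20], [0, 0, 0]], [[-36, 0, 0], [0, 0, 0]], [[-35, 0, 0], [0, 0, 0]], [[0, 0, 0], [0, 0, 0]], [[0, 0, 0], [0, 0, 0]]])

```text
time_s: 28.0
tool_pos: [0.4154, -0.3781, 0.0426]
tool_rot: [-90.0, 0.0, -81.6]
force: [0.2, -0.4, 0.5]
grip_width: 0.0006
```

```bash
python3 look.py 19; python3 -c "
from h import *
ims=[]
for n in('18','19'):
    a=cv2.imread('pics/top_%s.png'%n)
    ims.append(cv2.resize(a[150:220,245:305],None,fx=6,fy=6,interpolation=2))
cv2.imwrite('pics/cmp19.png',np.hstack(ims))"
```

```text
t 28.0 plate xy [-86.8 -53.8] z 42.6 rot [-8.996e+01  5.000e-02 -8.159e+01] F [ 0.17 -0.44  0.52] az -42.3
F plate 0.1 -0.46
```

View pics/l19.png

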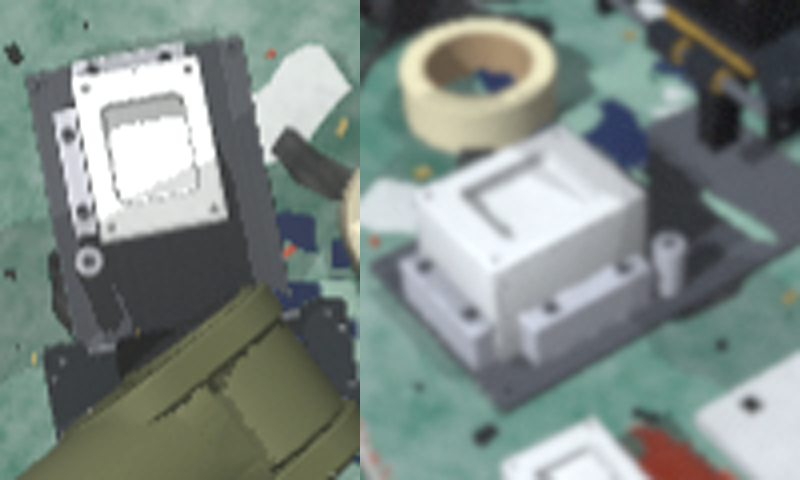

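View pics/cmp19.png

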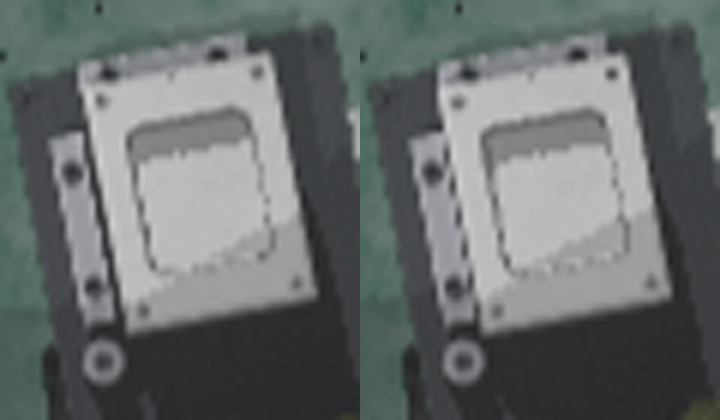

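```bash
python3 -c "
from bf import *
t=[(-1,-1,83,70,74),(-1,1,83,197,52),(1,1,83,227,219),(1,-1,83,101,242)]
bfit(t,[],(60,-50,175))
for n in ('15','18','19'):
  pass"
```

```text
block plate [ 65.6 -53.4] ang 179.8 res [[0.1, 0.5], [0.0, 0.4], [0.1, -0.4], [-0.2, -0.5]]
post in block: x 65.7 gap 0.8
finger corner in block: x 143.6 gap -54.9
```

Request:
carry_out(targets=[[[0, 0, 30], [0, 0, 0]], [[0, 0, 30], [0, 0, 0]], [[0, 0, 15], [0, 0, 0]], [[0, 0, 5], [0, 0, 0]], [[0, 0, 2], [0, 0, 0]], [[0, 0, 1], [0, 0, 0]], [[0, 0, 0], [0, 0, 0]]])

```text
time_s: 28.8
tool_pos: [0.4955, -0.3676, 0.0426]
tool_rot: [-90.0, 0.0, -81.8]
force: [-0.3, 0.8, 0.6]
grip_width: 0.0005
```

```bash
python3 -c "
from h import *
st()"
```

```text
t 28.8 plate xy [ -6.1 -55.3] z 42.6 rot [-9.002e+01  1.000e-02 -8.179e+01] F [-0.28  0.79  0.56] az -36.6
F plate -0.16 0.82
```

Request:
carry_out(targets=[[[0, 0, 2], [0, 0, 0]], [[0, 0, 1.5], [0, 0, 0]], [[-0.2, 0, 1], [0, 0, 0]], [[-0.4, 0, 1], [0, 0, 0]]])

```text
time_s: 29.2
tool_pos: [0.5008, -0.3662, 0.0427]
tool_rot: [-90.1, -0.0, -81.7]
force: [-4.7, -0.3, 2.3]
grip_width: 0.0006
```

Request:
carry_out(targets=[[[-0.5, 0, 1], [0, 0, 0]], [[-0.5, 0, 1], [0, 0, 0]]])

```text
time_s: 29.4
tool_pos: [0.5008, -0.3662, 0.0427]
tool_rot: [-90.2, -0.0, -81.8]
force: [-8.9, -3.1, 4.8]
grip_width: 0.0005
```

Request:
carry_out(targets=[[[-0.4, 0, 1], [0, 0, 0]], [[-0.4, 0, 1], [0, 0, 0]]])

```text
time_s: 29.6
tool_pos: [0.5008, -0.3662, 0.0427]
tool_rot: [-90.4, -0.0, -81.9]
force: [-12.2, -3.8, 6.1]
grip_width: 0.0008
```

```bash
python3 -c "
from h import *
st()"
```

```text
t 29.6 plate xy [ -0.6 -54.7] z 42.7 rot [-9.040e+01 -5.000e-02 -8.188e+01] F [-12.23  -3.77   6.12] az -36.2
F plate -12.65 -1.92
```

Tool position has not moved sideways this time. I'll hold the press, then withdraw and lift clear.

Request:
carry_out(targets=[[[0, 0, 0], [0, 0, 0]], [[0, 0, 0], [0, 0, 0]], [[0, 0, 0], [0, 0, 0]], [[0, 0, 0], [0, 0, 0]], [[0, 0, 0], [0, 0, 0]], [[0, 0, 0], [0, 0, 0]]])

```text
time_s: 30.2
tool_pos: [0.5008, -0.3661, 0.0427]
tool_rot: [-90.4, -0.0, -81.9]
force: [-10.3, -2.5, 6.8]
grip_width: 0.0008
```

Request:
carry_out(targets=[[[0, 0, -4], [0, 0, 0]], [[0, 0, -8], [0, 0, 0]], [[0, 0, -30], [0, 0, 0]], [[0, 0, -40], [0, 0, 0]], [[0, 0, -40], [0, 0, 0]], [[0, 0, 0], [0, 0, 0]], [[0, -30, 0], [0, 0, 0]], [[0, -30, 0], [0, 0, 0]], [[0, 0, 0], [0, 0, 0]], [[0, 0, 0], [0, 0, 0]]])

```text
time_s: 31.2
tool_pos: [0.3864, -0.3803, 0.1031]
tool_rot: [-89.9, -0.0, -81.6]
force: [-0.3, 0.1, -0.7]
grip_width: 0.0006
```

```bash
python3 look.py 20; python3 -c "
from h import *
a=cv2.imread('pics/top_20.png')
w=lambda p,z:np.r_[tow(p),z]
c=cv2.resize(a[145:225,240:310],None,fx=7,fy=7,interpolation=2)
cv2.imwrite('pics/ov20.png',c)
for l in('resin_cup','tape_cream','block_centre'):
  for cc in('top','scene'): print(l,cc,[(r['p'],r['xy']) for r in env.outline_of(cc,l)])"
```

```text
t 31.2 plate xy [-115.8  -51.8] z 103.1 rot [-8.986e+01 -2.000e-02 -8.162e+01] F [-0.3   0.12 -0.73] az -44.5
F plate -0.28 0.16
resin_cup top [(0.65, [161.0, 170.2]), (0.57, [254.7, 187.9])]
resin_cup scene [(0.64, [279.6, 295.8])]
tape_cream top [(0.96, [353.5, 192.8])]
tape_cream scene [(0.59, [213.5, 147.5])]
block_centre top [(0.94, [211.4, 165.1]), (0.7, [279.6, 185.2])]
block_centre scene [(0.96, [226.7, 178.4]), (0.76, [241.8, 251.3])]
```

View pics/ov20.png

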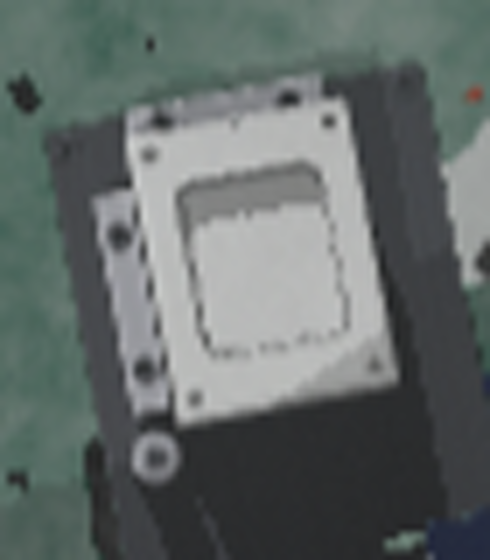

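View pics/l20.png

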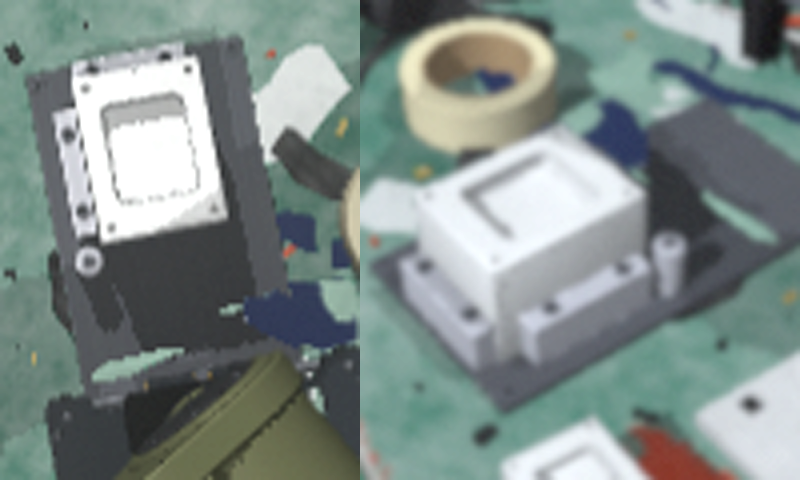

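```bash
python3 -c "
from h import *
st();print(env.sign_off())"
```

```text
t 31.6 plate xy [-117.5  -51.8] z 102.0 rot [-9.005e+01  3.000e-02 -8.170e+01] F [ 0.28 -0.65 -0.94] az -44.7
F plate 0.18 -0.69
the job is handed in; nothing more can be done
None
```

The block is seated in the corner, and I handed the job in at 31.6 s. No verdict was reported, so these are my own checks.

**What I did:** I pushed the larger block, the one on the plate, against the corner post with shut fingers and swung it a quarter turn. The tool force while it leaned on the post was about 10 N. I slid it clear of the post and pressed it on the rail at about 13 N, then slid it along and pressed it on the end stop at about 12 N. That slide pulled it about 1.5 mm off the rail. I pressed both again, about 9 N on the rail and 12 N on the stop, each held for at least 0.4 s, then backed off and lifted clear.

**Last checks:**
- **Final fit:** the last fit, from the top picture just before the final stop press, put the block at x = 65.6 mm, y = -53.4 mm and 179.8° in the plate frame. All three are within limits.
- **After letting go:** the last picture shows it unmoved and flush against both.
- **Cup and tape roll:** neither was touched, and the networks found both within about 3 pixels of where they started.
- **Tool:** it was clear of everything, with no real force on it.

**What disagreed or was unsure:**
- **Cameras:** the scene-camera fits differed from the top ones by up to about 4 mm and 2.5°. I relied on the top view and the contact forces.
- **First rail press:** the block measured about 1 mm further from the rail after it than after the second, so that first contact is less certain.

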